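# Slide a carved plaque onto the narrow drying rest

## Robot

A 7-joint arm with a two-finger parallel gripper is mounted at the origin on the work surface. World frame = base frame: x ahead of the robot, y to its left, z up, the work surface at z = 0. Lengths are in m, angles in rad, forces in N, time in s.
With the tool pointing down it reaches from about 0.425 to 0.925 m from the base axis. Payload 6.8 kg.
Tool frame: the origin (TCP) lies midway between the tips of the shut fingers; the grasp point (between the pads) lies 19 mm behind it (r.grip_depth is the distance from the TCP to the grasp point, in m); z points along the fingers, y is the line along which they close (so a half turn about z gives the same grasp; the last joint's range is limited). The gripper opens to 85 mm and grips with 20 to 120 N. Pads are 22 mm wide; open, the fingers measure 114 mm over their backs; the gripper's body (76 mm by 85 mm) begins 54 mm behind the grasp point. The pads swing forward as they close: fully open they stand 13 mm farther back than shut.
Start: joints at [-1.305, 0.477, 0.022, 1.555, -0.011, 1.109, -0.083], TCP at [0.246, 0.628, 0.197] pointing down, gripper open.
Joint ranges: [-2.96, 2.96], [-0.34, 2.1], [-1.41, 1.46], [0.24, 2.44], [-1.37, 4.51], [0.17, 1.92], [-2.96, 2.96]. Speed limits (rad/s): [2.39, 2.39, 3.14, 3.14, 3.14, 3.14, 3.14].

## Interface

Orientations are given as a rotation vector (axis times angle).
In Python, from bench import telemetry, grab_frame, calibration, order, silhouettes, r gives the robot as it stands.
- The arm moves only by the tool apply_moves, never from a script. Its argument "moves" is a list of rows, each a list of 7 numbers: the turn, a rotation vector about the tool's x, y, z scaled (see below), then the shift along the tool's x, y, z scaled (see below), then the opening, from -1 (shut) to 1 (fully open). A call has exactly 8 rows; each row shifts and turns the commanded pose from where the row before left it, along the tool's axes as they then stand; what a row does not reach is not made up. The controller multiplies each number of a shift by 1000 mm and each number of a turn by 6 degrees. A row lasts 1/12 s, in which the tool goes at most 41.7 mm and 7.16 degrees, less where a joint would pass 70% of its speed; a pose out of reach is approached as far as the arm can. A call with a number of a shift or a turn outside -1 to 1 is refused whole. A call with a gripper value outside its range is refused whole. The fingers move at their own pace and stop on an object; "grip_force" is the grip in N (left out, the last holds). Time passes only in rows, so rows that do not move let the fingers close, or fill a call up. It gives the time, the measured TCP pose, the force, the opening and the grip force at its end, in the units of the state.
- telemetry.get_obs(): the state, without advancing time (a new reading comes with each control period).
- grab_frame(name): name is "scene" or "top"; returns the picture (384x512x3 uint8, blue, green, red); there is no depth.
- calibration(name): a dict with "fx", "fy", "cx", "cy" (pixels), "world_from_camera" (4x4, takes a point from camera to world coordinates). Camera axes: x right, y down, z forward; pixel columns grow to the right and rows downward; lengths in m; the calibration is good to about 2 mm. A picture is of the moment at which its call begins. calibration takes no time and is no camera call.
- order.hand_in(): hands the job in; it is judged then, once.
Trained networks look in the newest picture that a camera, given by its name, has taken for a name from the list of things; names that differ only in an ending like _2 or _b are one class to them, and where a whole thing is asked for, a point or a joint stands for the part that bears it (a point fixed in the world has none). Each returns a list of dicts, best first, with "p" (0 to 1); they miss things now and then, are a little off and sometimes report something else, mostly with a low value. They report only what shows in the picture. A call takes as long as a camera call. They do not tell look-alikes from the thing itself.
- silhouettes(thing, camera): "mask" (384x512 bool, what is visible of it) and "extent" ([centre column, centre row, width, height] in pixels, round what is visible of it).
The state is a dict: "clock": time; "joints": joint angles; "qvel": joint speeds; "tau": joint torques, N m; "tcp_pos": TCP position; "orientation": TCP orientation; "contact_force": force on the tool from outside, world axes, zero at the start; "moment": the same for the moment, N m; "grip_width": finger opening in m; "gripper_force": force on a finger pad.
Only numpy, scipy, OpenCV 4.12 (cv2) and the standard library are available. Lean on these libraries where they do the work, as an engineer would, in place of code of your own. Each camera call takes 0.05 s, during which the arm holds its last target. There are 200 camera calls.

## Task

Push the sled with the drying rest fully home against the varnishing board, then slide the carved plaque across from the board, without lifting it, until it lies balanced level, squarely and centred on the rest's narrow bar. Then draw the sled gently out to the end of its track with the plaque still balanced and centred on the bar, let go, and leave the small jar and the low tin beside the work standing where they are.

Things in the scene. Friction and masses are not known exactly. Their poses are not given: they have to be found in the camera images.
- station: Fixed varnishing board with the sled's track. Board: dark wood top, level, its upper face 60 mm above the table; in this frame it spans x -90..+130 mm and y 0..+175 mm. Origin: on the table surface under the board's edge that faces the drying rest (y = 0). The sled's track runs from that edge along -y for 235 mm. z up.
- rest (a joint): Travel of the drying-rest sled along its track, m: 0 = fully home against the board (hard stop), 0.10 = fully out, at the end of the track (hard stop); it moves along the station's -y as the value grows. It stays where it is left; sliding it takes about 3 N.
- rest_mid (a point): Centre of the upper face of the drying rest's bar: a pale wooden bar 140 mm long (along x) and only 30 mm wide (along y), upper face 58.5 mm above the table (1.5 mm lower than the board), standing on the sled. Axes parallel to the station's. With the sled home the bar's centre line is 51 mm from the board's edge, so a gap of 36 mm stays open between board and bar.
- rest_handle (a point): Top end of the sled's handle: a plain upright steel post, 16 mm diameter, standing on the sled 105 mm from the bar's middle in the station's -x, from 16 mm to 100 mm above the table. Nothing else is within 35 mm of it above 25 mm height.
- plaque: Carved wooden plaque, 110 mm (its x) by 90 mm (its y) by 14 mm thick, about 0.16 kg, with a round rosette of 60 mm diameter in its middle that stands 6 mm higher. Lies flat on the board, its y roughly along the sled's travel. Origin: centre of its underside. z up.
- jar: Small amber glass jar with a black cap, 34 mm diameter, 55 mm tall, standing on the board along its far (+x) side, beside the plaque (bystander). Origin: centre of its underside.
- tin: Low steel tin, 48 mm diameter, 36 mm tall, standing on the table beside the sled's track, on its far (+x) side (bystander). Origin: centre of its underside.
Mind the look-alikes: they are no part of the job. Leave any purple or white look-alike of the plaque alone.

How it is judged:
By the outcome, as a careful person would: the job done as asked, in the order asked, and still so for the second after the job is handed in, with the robot touching nothing.
It also fails if it takes over 56 s, if anything falls off the work surface, if the arm or the gripper's body presses on something with over 40 N, if the wrist force passes 120 N, or if a joint passes its speed limit or range.

## Working session

There is one attempt and no reset: what is moved stays moved. The work goes in short steps, Python scripts to look and compute and a tool call to move; the robot and the scene stay as the last step left them, time stands still between calls to the robot, and variables do not carry over. Pictures are saved under pics/ and viewed, at most 10 in all, crops included, and the job is handed in when it is done.

Besides the shell and the picture viewer there is one more tool, called after ">>>" as name(argument=value, ...) on one line, values as JSON. apply_moves: Moves the arm, as the interface text tells. Its arguments: {"type":"object","properties":{"moves":{"type":"array"},"grip_force":{"type":"number"}},"required":["moves"]}

```bash
ls; mkdir -p pics; python3 - <<'E'
from bench import telemetry, grab_frame, calibration, silhouettes
import cv2,numpy as np
for n in("scene","top"):
    f=grab_frame(n); cv2.imwrite(f"pics/{n}0.png",f)
    c=calibration(n); print(n,c["fx"],c["cx"],c["cy"]); print(np.round(c["world_from_camera"],3))
    for t in("plaque","jar","tin","rest","rest_handle","station"):
        for d in silhouettes(t,n): print(n,t,round(d["p"],2),np.round(d["extent"],1))
o=telemetry.get_obs()
print(o)
E
```

```text
pics
scene 488.3459327833031 265.3943435485044 190.45273148061426
[[-0.688  0.61  -0.393  0.956]
 [ 0.725  0.57  -0.386  0.659]
 [-0.012 -0.55  -0.835  1.027]
 [ 0.     0.     0.     1.   ]]
scene plaque 0.88 [338.6 151.5  47.   39.6]
scene plaque 0.82 [424.8 222.9  47.7  41.9]
scene plaque 0.61 [223.7 193.3  59.4  53. ]
scene jar 0.76 [216.1 235.   18.1  25.6]
scene jar 0.63 [137.8 205.7  24.4  20.8]
scene jar 0.19 [198.4 184.2 160.  140.9]
scene tin 0.89 [136.8 204.8  27.   22.5]
scene rest 0.78 [162.9 147.1  55.3  67.6]
scene rest 0.3 [197.5 185.4 156.8 141.6]
scene rest_handle 0.8 [165.3 148.1  54.4  66.5]
scene station 0.62 [198.4 184.  154.6 144.3]
scene station 0.18 [223.8 193.1  58.5  53.4]
top 401.91894794694423 258.6649923115832 194.2967743229081
[[-0.025 -0.983  0.184  0.31 ]
 [-1.     0.024 -0.012  0.219]
 [ 0.007 -0.184 -0.983  1.202]
 [ 0.     0.     0.     1.   ]]
top plaque 0.93 [280.4 176.8  38.   39.5]
top plaque 0.8 [249.8 292.7  40.7  42.2]
top plaque 0.74 [326.1 130.8  18.9  17.3]
top plaque 0.72 [151.5 283.1  47.2  43.5]
top jar 0.48 [251.4 142.6  17.6  10.6]
to
[... 191 characters left out ...]
 array([-1.30510991,  0.47694832,  0.02238121,  1.55540505, -0.01150265,
        1.10928365, -0.08308734]), 'qvel': array([ 2.96592690e-05, -1.16836592e-03, -9.32937276e-04,  7.30560796e-04,
       -2.22225934e-03, -1.21080639e-03, -9.97995095e-04]), 'tau': array([-4.81057832e-04, -5.96158469e+01,  1.60580803e+00, -2.81490165e+01,
        1.24364882e-02,  1.41080309e-03, -3.26298868e-05]), 'tcp_pos': array([0.24646097, 0.62842232, 0.19674009]), 'orientation': array([-5.83716263e-01, -3.08687114e+00, -1.35464448e-04]), 'contact_force': array([0.55923955, 0.20929049, 0.57670267]), 'moment': array([-0.01077683,  0.04149608, -0.00607207]), 'gripper_force': 0.0, 'grip_width': 0.08506224127420385}
```

```bash
python3 - <<'E'
import cv2
s=cv2.imread("pics/scene0.png");t=cv2.imread("pics/top0.png")
cv2.imwrite("pics/s1.png",cv2.resize(s[90:290,90:357],None,fx=3,fy=3,interpolation=2))
cv2.imwrite("pics/t1.png",cv2.resize(t[110:270,200:400],None,fx=3.7,fy=3.7,interpolation=2))
E
```

```text
(no output)
```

View pics/top0.png

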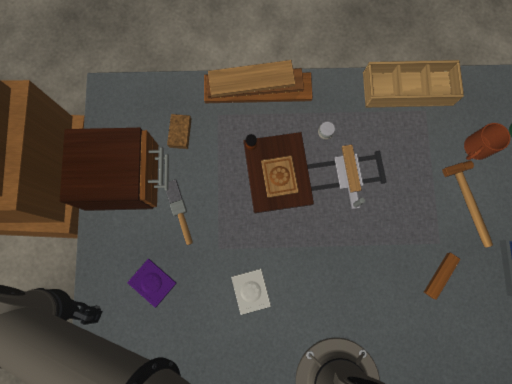

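View pics/t1.png

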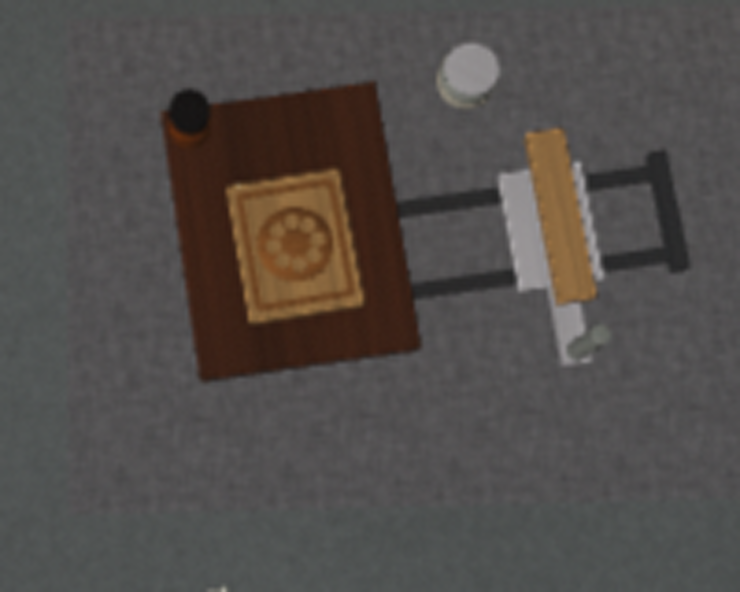

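View pics/s1.png

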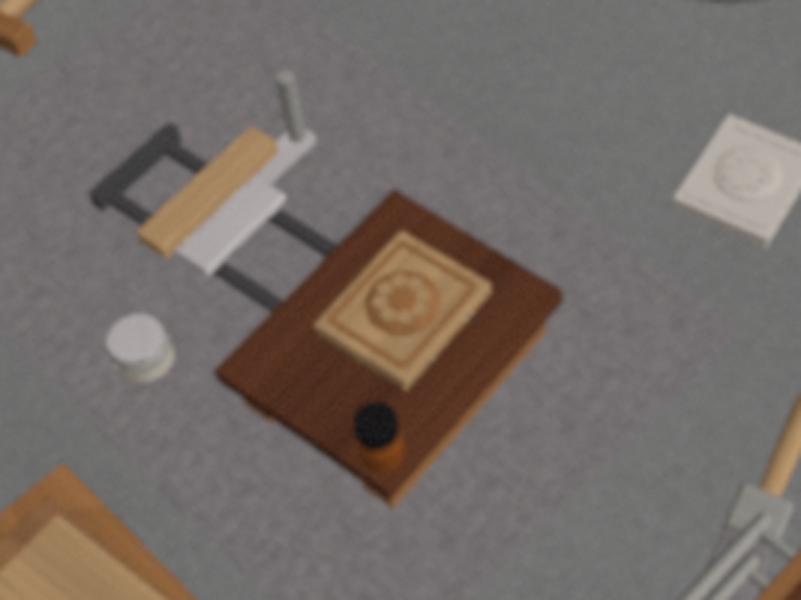

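Top view: the natural-wood plaque (280,177) lies on the dark board. The purple one (151,283) and the white one (250,292) are look-alikes off the board. The crops confirm that the wooden plaque is the one meant. The bar is at about (351,169), the handle top at about (362,200), the tin at (327,130) and the jar at (251,141).

```bash
cat > h.py <<'E'
import numpy as np, cv2
from scipy.optimize import least_squares
from scipy.spatial.transform import Rotation as R
from bench import telemetry, grab_frame, calibration, silhouettes
C={n:calibration(n) for n in("scene","top")}
def proj(n,P):
    c=C[n];T=np.linalg.inv(c["world_from_camera"]);p=np.atleast_2d(P)@T[:3,:3].T+T[:3,3]
    return np.c_[c["fx"]*p[:,0]/p[:,2]+c["cx"],c["fy"]*p[:,1]/p[:,2]+c["cy"]]
def back(n,uv,z):
    c=C[n];uv=np.atleast_2d(uv);T=c["world_from_camera"]
    d=np.c_[(uv[:,0]-c["cx"])/c["fx"],(uv[:,1]-c["cy"])/c["fy"],np.ones(len(uv))]@T[:3,:3].T
    return T[:3,3]+d*((z-T[2,3])/d[:,2])[:,None]
def rect(x0,x1,y0,y1): return np.array([[x1,y0],[x0,y0],[x0,y1],[x1,y1]])
def fit(model,z,obs):
    def pose(q):
        a=q[2];M=np.array([[np.cos(a),-np.sin(a)],[np.sin(a),np.cos(a)]])
        return np.c_[model@M.T+q[:2],np.full(len(model),z)]
    f=lambda q:np.concatenate([(proj(n,pose(q))-o).ravel() for n,o in obs.items()])
    s=least_squares(f,[.45,.1,.16],loss="soft_l1");return s.x,s.fun.reshape(-1,2)
E
python3 - <<'E'
from h import *
cs=lambda p:(np.array(p)+.5)/3-.5+[90,90]
ct=lambda p:(np.array(p)+.5)/3.7-.5+[200,110]
items={"board":(rect(-.09,.13,0,.175),.06,[(376,82),(420,350),(203,381),(163,110)],[(219,372),(395,192),(562,296),(392,502)]),
"plaque":(rect(-.055,.055,-.045,.045),.074,[(341,169),(362,302),(250,322),(228,186)],[(316,325),(404,232),(492,290),(406,387)]),
"bar":(rect(-.07,.07,-.015,.015),.0585,[(563,128),(597,298),(556,304),(527,134)],[(140,232),(250,128),(277,147),(167,253)])}
S=None
for k,(m,z,t,s) in items.items():
    for nm,o in(("both",{"top":ct(t),"scene":cs(s)}),("top",{"top":ct(t)}),("scene",{"scene":cs(s)})):
        q,r=fit(m,z,o);print(k,nm,np.round(q[:2]*1000,1),round(np.degrees(q[2]),2),np.round(np.abs(r).mean(),2))
        if nm=="both":
            print(np.round(r,1).tolist())
            if k=="board":S=q
            a=S[2];M=np.array([[np.cos(a),np.sin(a)],[-np.sin(a),np.cos(a)]]);print(" in station",np.round(M@(q[:2]-S[:2])*1000,1))
for n,p in(("top",ct((602,334))),("scene",cs((286,74)))):
    w=back(n,p,.1)[0];print("handle",np.round(w*1000,1),np.round(M@(w[:2]-S[:2])*1000,1))
E
```

```text
board both [583.   62.7] 6.94 1.24
[[-1.6, -0.3], [-0.9, -0.6], [-2.4, -0.3], [-2.2, 0.3], [-2.2, -0.4], [-0.3, -1.4], [0.8, -1.9], [-1.4, -3.0]]
 in station [0. 0.]
board top [581.8  57.6] 6.66 0.36
board scene [585.2  67.6] 7.1 0.86
plaque both [575.1 148.8] 7.35 0.83
[[-1.7, -0.0], [-1.0, 0.7], [-1.8, -0.0], [-1.7, -0.1], [-1.1, -0.2], [-0.6, -0.3], [-0.2, -1.7], [-0.8, -1.2]]
 in station [ 2.6 86.5]
plaque top [575.3 144.3] 7.4 0.28
plaque scene [575.7 151.7] 6.87 0.44
bar both [597.7 -65.1] 7.67 0.73
[[-1.5, 0.2], [-1.0, -0.1], [-0.1, -0.1], [-1.7, 0.1], [-1.2, 0.1], [0.2, -0.9], [-0.1, -2.1], [-1.3, -1.2]]
 in station [  -0.8 -128.6]
bar top [597.7 -68.2] 6.45 0.21
bar scene [598.8 -61.6] 8.53 0.53
handle [494.3 -82.8 100. ] [-105.6 -133.7]
handle [491.2 -78.4 100. ] [-108.2 -128.9]
```

```bash
cat >> h.py <<'E'
from scipy.ndimage import map_coordinates
def edgefit(imgs,model,z,q,iters=8,w=4.0,skip=None):
    """refine planar pose q=(x,y,yaw) of a polygon at height z on image edges of all the given cameras"""
    G={n:[cv2.GaussianBlur(i.astype(float),(0,0),.6)[...,k] for k in range(3)] for n,i in imgs.items()}
    P=np.concatenate([a+(b-a)*np.linspace(.08,.92,30)[:,None] for a,b in zip(model,np.roll(model,-1,0))])
    N=np.repeat([(lambda d:np.array([d[1],-d[0]])/np.hypot(*d))(b-a) for a,b in zip(model,np.roll(model,-1,0))],30,0)
    def world(q,P):
        a=q[2];M=np.array([[np.cos(a),-np.sin(a)],[np.sin(a),np.cos(a)]]);return np.c_[P@M.T+q[:2],np.full(len(P),z)]
    t=np.arange(-w,w+.01,.1)
    for it in range(iters):
        tt=t if it<3 else t[np.abs(t)<=2]
        D=[]
        for n in imgs:
            u=proj(n,world(q,P));v=proj(n,world(q,P+N*.002))-u;v/=np.linalg.norm(v,axis=1)[:,None]
            L=u[:,None]+tt[None,:,None]*v[:,None]
            g=sum(np.abs(np.gradient(map_coordinates(c,[L[...,1],L[...,0]],order=1),axis=1)) for c in G[n])
            k=g.argmax(1);ok=(k>0)&(k<len(tt)-1)&(g.max(1)>1.0)
            if skip is not None: ok&=~skip(P)
            D.append((n,u+tt[k][:,None]*v,v,ok))
        f=lambda q:np.concatenate([np.einsum('ij,ij->i',proj(n,world(q,P))-o,v)[ok] for n,o,v,ok in D])
        s=least_squares(f,q,loss="soft_l1",f_scale=.3);q=s.x
    return q,np.median(np.abs(s.fun)),len(s.fun)
E
python3 - <<'E'
from h import *
I={"top":cv2.imread("pics/top0.png"),"scene":cv2.imread("pics/scene0.png")}
for k,m,z,q,sk in(("board",rect(-.09,.13,0,.175),.06,[.583,.0627,.121],lambda P:(P[:,0]>.08)&(P[:,1]>.09)),
 ("plaque",rect(-.055,.055,-.045,.045),.074,[.575,.1488,.125],None),("bar",rect(-.07,.07,-.015,.015),.0585,[.598,-.065,.125],None)):
    for nm in(["top"],["scene"],["top","scene"]):
        q0=np.array(q)+([0,-.004,0] if nm==["top"] else [0,.004,0] if nm==["scene"] else 0)
        e,r,n=edgefit({a:I[a] for a in nm},m,z,q0,skip=sk);print(k,nm,np.round(e[:2]*1000,1),round(np.degrees(e[2]),2),round(r,2),n)
for n,t in(("top","tin"),("scene","tin"),("top","jar"),("scene","jar")):
    pass
E
```

```text
board ['top'] [581.3  58.7] 7.09 0.2 99
board ['scene'] [585.5  65.3] 7.56 0.71 98
board ['top', 'scene'] [582.8  59.4] 7.17 0.56 161
plaque ['top'] [574.5 145.5] 7.98 0.12 120
plaque ['scene'] [573.9 153.6] 7.74 0.28 90
plaque ['top', 'scene'] [574.6 145.9] 7.67 0.21 211
bar ['top'] [597.3 -67.4] 7.42 0.52 118
bar ['scene'] [597.2 -56.8] 7.22 0.25 88
bar ['top', 'scene'] [597.4 -66.5] 6.93 0.3 209
```

>>> apply_moves(moves=[[0, 0, -1, 0, 0, 0, 1], [0, 0, -1, 0, 0, 0, 1], [0, 0, -1, 0, 0, 0, 1], [0, 0, -1, 0, 0, 0, 1], [0, 0, -0.75, 0, 0, 0, 1], [0, 0, 0, -0.004, -0.02, 0, 1], [0, 0, 0, -0.0085, -0.038, 0, 1], [0, 0, 0, -0.0085, -0.04, 0, 1]])

```text
clock: 1.37
tcp_pos: [0.2786, 0.5339, 0.1963]
orientation: [0.199, -3.135, -0.001]
contact_force: [1.8, 0.3, -0.5]
grip_width: 0.0853
gripper_force: 0.0
```

>>> apply_moves(moves=[[0, 0, 0, -0.0085, -0.04, 0, 1], [0, 0, 0, -0.0085, -0.04, 0, 1], [0, 0, 0, -0.0085, -0.04, 0, 1], [0, 0, 0, -0.0085, -0.04, 0, 1], [0, 0, 0, -0.0085, -0.04, 0, 1], [0, 0, 0, -0.0085, -0.04, 0, 1], [0, 0, 0, -0.0085, -0.04, 0, 1], [0, 0, 0, -0.0085, -0.04, 0, 1]])

```text
clock: 2.03
tcp_pos: [0.3867, 0.2227, 0.1971]
orientation: [-0.194, 3.135, 0.001]
contact_force: [1.3, 0.8, -0.4]
grip_width: 0.0852
gripper_force: 0.0
```

>>> apply_moves(moves=[[0, 0, 0, -0.0085, -0.04, 0, 1], [0, 0, 0, -0.0085, -0.04, 0, 1], [0, 0, 0, -0.0085, -0.04, 0, 1], [0, 0, 0, -0.0085, -0.04, 0, 1], [0, 0, 0, -0.0085, -0.04, 0, 1], [0, 0, 0, -0.0085, -0.04, 0, 1], [0, 0, 0, -0.005, -0.02, 0, 1], [0, 0, 0, 0, 0, 0, 1]])

```text
clock: 2.7
tcp_pos: [0.4752, -0.032, 0.1972]
orientation: [-0.181, 3.135, -0.003]
contact_force: [0.0, 0.2, -0.5]
grip_width: 0.0854
gripper_force: 0.0
```

```bash
cat >> h.py <<'E'
def delta(x,y,z,yaw):
    """print what is left, in tool axes (mm, deg about tool z); yaw = wanted angle of tool y minus 90"""
    o=telemetry.get_obs();A=R.from_rotvec(o["orientation"]).as_matrix();p=o["tcp_pos"]
    print("t",round(o["clock"],2),"p",np.round(p*1e3,1),"yaw",round(np.degrees(np.arctan2(-A[0,1],A[1,1])),2),"tilt",np.round(A[:2,2],4),"F",np.round(o["contact_force"],1),"w",round(o["grip_width"]*1e3,1),"gf",round(o["gripper_force"],1))
    print("need",np.round(A.T@(np.array([x,y,z])-p)*1e3,1),"turn z",round(np.degrees(np.arctan2(-A[0,1],A[1,1]))-yaw,2))
E
python3 -c "
from h import *
delta(.4935,-.081,.068,7.2)"
```

```text
t 2.7 p [475.2 -32.  197.2] yaw 6.62 tilt [ 0.0018 -0.0017] F [ 0.   0.2 -0.5] w 85.4 gf 0.0
need [-12.3 -50.6 129.3] turn z -0.58
```

>>> apply_moves(moves=[[0, 0, -0.1, -0.0123, -0.025, 0, 1], [0, 0, 0, 0, -0.0255, 0.01, 1], [0, 0, 0, 0, 0, 0.025, 1], [0, 0, 0, 0, 0, 0.025, 1], [0, 0, 0, 0, 0, 0.025, 1], [0, 0, 0, 0, 0, 0.025, 1], [0, 0, 0, 0, 0, 0.021, 1], [0, 0, 0, 0, 0, 0, 1]])

```text
clock: 3.37
tcp_pos: [0.4897, -0.0737, 0.0624]
orientation: [0.212, -3.128, -0.001]
contact_force: [-0.8, -0.3, -0.2]
grip_width: 0.0853
gripper_force: 0.0
```

>>> apply_moves(moves=[[0, 0, 0, 0, 0, 0, -1], [0, 0, 0, 0, 0, 0, -1], [0, 0, 0, 0, 0, 0, -1], [0, 0, 0, 0, 0, 0, -1], [0, 0, 0, 0, 0, 0, -1], [0, 0, 0, 0, 0, 0, -1], [0, 0, 0, 0, 0, 0, -1], [0, 0, 0, 0, 0, 0, -1]], grip_force=30)

```text
clock: 4.03
tcp_pos: [0.4927, -0.0751, 0.0659]
orientation: [-0.21, 3.134, 0.0]
contact_force: [0.1, -0.4, -0.2]
grip_width: 0.0003
gripper_force: 0.0
```

```bash
python3 - <<'E'
from h import *
delta(.4935,-.081,.066,7.2)
I={n:grab_frame(n) for n in("top","scene")}
for n in I: cv2.imwrite(f"pics/{n}2.png",I[n])
for nm,q in((["top"],[.5973,-.0674,.125]),(["scene"],[.5972,-.0568,.125])):
    e,r,n=edgefit({a:I[a] for a in nm},rect(-.07,.07,-.015,.015),.0585,np.array(q));print(nm,np.round(e[:2]*1000,1),round(np.degrees(e[2]),2),round(r,2),n)
E
```

```text
t 4.03 p [492.7 -75.1  65.9] yaw 7.68 tilt [0.0003 0.0001] F [ 0.1 -0.4 -0.2] w 0.3 gf 0.0
need [ 0.  -6.  -0.1] turn z 0.48
['top'] [597.6 -67.4] 6.85 0.55 110
['scene'] [596.9 -56.9] 7.12 0.19 85
```

```bash
python3 - <<'E'
from h import *
a=cv2.imread("pics/scene2.png");t=cv2.imread("pics/top2.png")
p=telemetry.get_obs()["tcp_pos"]
for n in C: print(n,proj(n,p))
A=cv2.resize(a[60:260,90:290],None,fx=2,fy=2,interpolation=2);B=cv2.resize(t[120:280,270:470],None,fx=2,fy=2,interpolation=2)
B=cv2.copyMakeBorder(B,0,80,0,0,0);cv2.imwrite("pics/c2.png",np.hstack([A,B]))
E
```

```text
scene [[187.37181231 124.26766001]]
top [[356.61225323 202.56010814]]
```

View pics/c2.png

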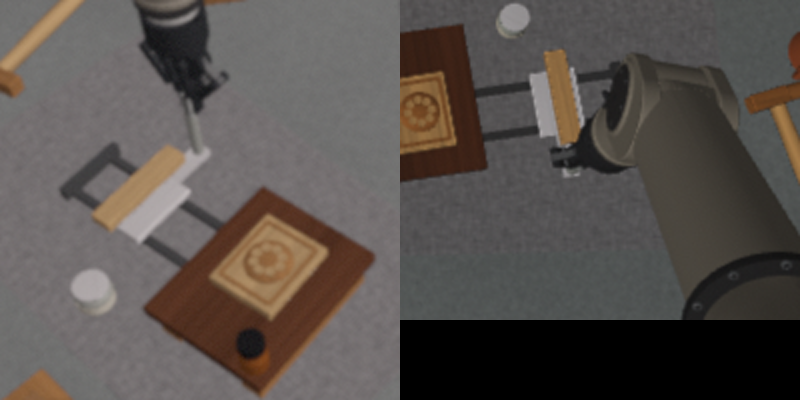

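```bash
python3 - <<'E'
from h import *
a=cv2.imread("pics/scene2.png");t=cv2.imread("pics/top2.png")
p=telemetry.get_obs()["tcp_pos"]
f=lambda im,u0,v0:np.clip(cv2.resize(im[v0:v0+60,u0:u0+40],None,fx=10,fy=10,interpolation=2).astype(float)*1.6,0,255).astype(np.uint8)
A=f(a,165,85);B=f(t,335,170)
for im,n,u0,v0 in((A,"scene",165,85),(B,"top",335,170)):
    for dz in(0,.02,.04):
        u=(proj(n,p+[0,0,dz])[0]-[u0,v0]+.5)*10; cv2.circle(im,tuple(int(x) for x in u),4,(0,0,255),-1)
cv2.imwrite("pics/c3.png",np.hstack([A,B]))
E
```

```text
(no output)
```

View pics/c3.png

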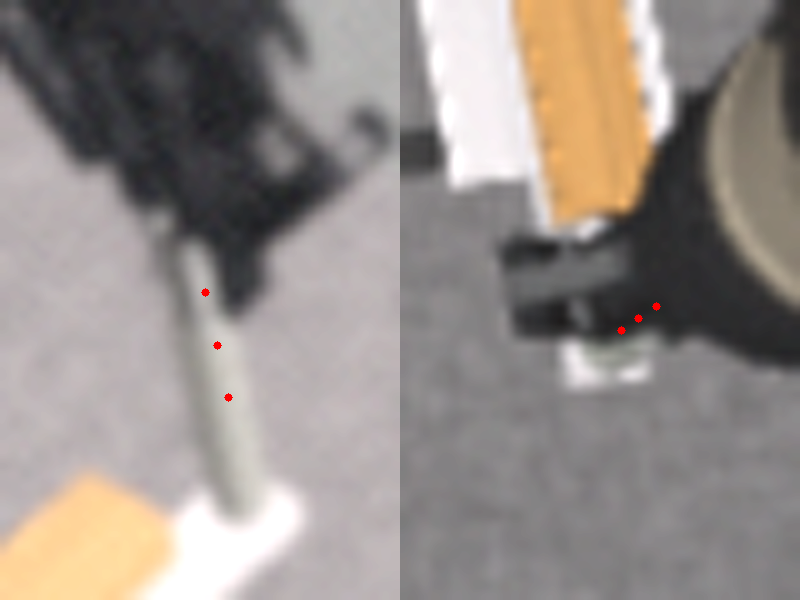

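```bash
python3 - <<'E'
from h import *
t=cv2.imread("pics/top0.png");a=cv2.imread("pics/scene0.png")
p=np.array([.2465,.6284,.1967])
y=np.array([.366,.932,0])*.0425
print([proj(n,q)[0].round(1) for n in C for q in(p,p+[0,0,.1],[0,0,0],[0,0,.1])])
def f(n,im,u0,v0,pts):
    im=np.clip(cv2.resize(im[v0:v0+90,u0:u0+65],None,fx=6,fy=6,interpolation=2).astype(float)*1.8,0,255).astype(np.uint8)
    for q,c in pts:
        u=(proj(n,q)[0]-[u0,v0]+.5)*6; cv2.circle(im,tuple(int(x) for x in u),3,c,-1)
    return im
h=[0,0,.013]
A=f("top",t,50,270,[(p,(0,0,255)),(p+y+h,(0,255,0)),(p-y+h,(0,255,0))])
B=f("top",t,305,294,[(np.array([0,0,z]),(0,0,255)) for z in(0,.1,.2)])
cv2.imwrite("pics/c4.png",np.hstack([A,B]))
E
```

```text
[array([501.7, 194. ]), array([523. , 164.5]), array([328.4,  61.3]), array([331.8,  34.4]), array([ 87.1, 301. ]), array([ 68.2, 304.6]), array([336.5, 380.3]), array([344.2, 390.9])]
```

View pics/c4.png

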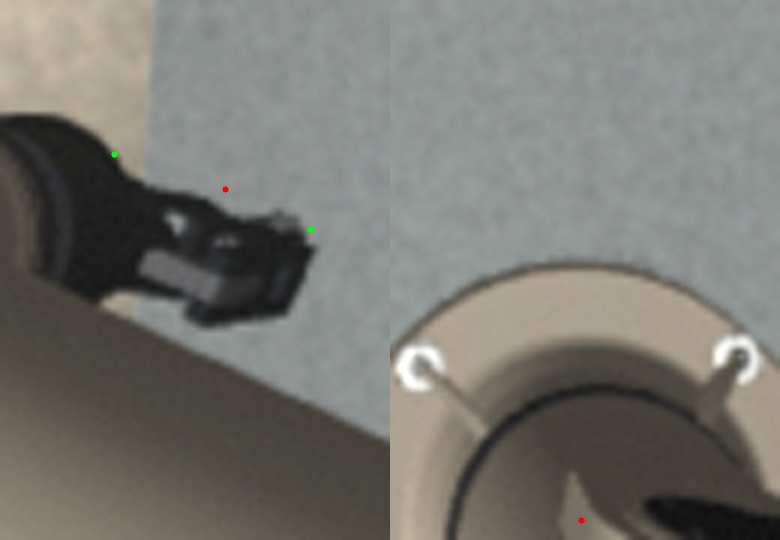

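>>> apply_moves(moves=[[0, 0, -0.08, 0, 0, -0.02, -1], [0, 0, 0, 0, 0, -0.03, -1], [0, 0, 0, 0, 0, -0.03, -1], [0, 0, 0, 0, 0, -0.01, -1], [0, 0, 0, 0, 0, 0, -1], [0, 0, 0, 0, 0, 0, -1], [0, 0, 0, 0, 0, 0, -1], [0, 0, 0, 0, 0, 0, -1]])

```text
clock: 4.8
tcp_pos: [0.4915, -0.075, 0.1542]
orientation: [0.224, -3.131, -0.0]
contact_force: [0.7, 0.2, 0.2]
grip_width: 0.0
gripper_force: 0.0
```

```bash
python3 - <<'E'
from h import *
delta(.4935,-.081,.066,7.2)
I={n:grab_frame(n) for n in("scene","top")}
p=telemetry.get_obs()["tcp_pos"];out=[]
for n,im in I.items():
    cv2.imwrite(f"pics/{n}4.png",im)
    u=proj(n,p)[0];u0,v0=int(u[0])-28,int(u[1])-38
    print(n,u,u0,v0)
    c=np.clip(cv2.resize(im[v0:v0+74,u0:u0+56],None,fx=7,fy=7,interpolation=2).astype(float)*1.8,0,255).astype(np.uint8)
    for q,col in((p,(0,0,255)),(p+[.05,0,0],(0,255,0)),(p+[0,.05,0],(255,0,0)),(p+[0,0,.05],(0,255,255))):
        w=(proj(n,q)[0]-[u0,v0]+.5)*7;cv2.circle(c,tuple(int(x) for x in w),3,col,-1)
    out.append(c)
cv2.imwrite("pics/c5.png",np.hstack(out))
E
```

```text
t 4.8 p [491.5 -75.  154.2] yaw 8.17 tilt [-0.0028 -0.0001] F [0.7 0.2 0.2] w 0.0 gf 0.0
need [-1.4 -6.3 88.2] turn z 0.97
scene [182.37570864  99.9752763 ] 154 61
top [364.88367948 197.38807252] 336 159
```

View pics/c5.png

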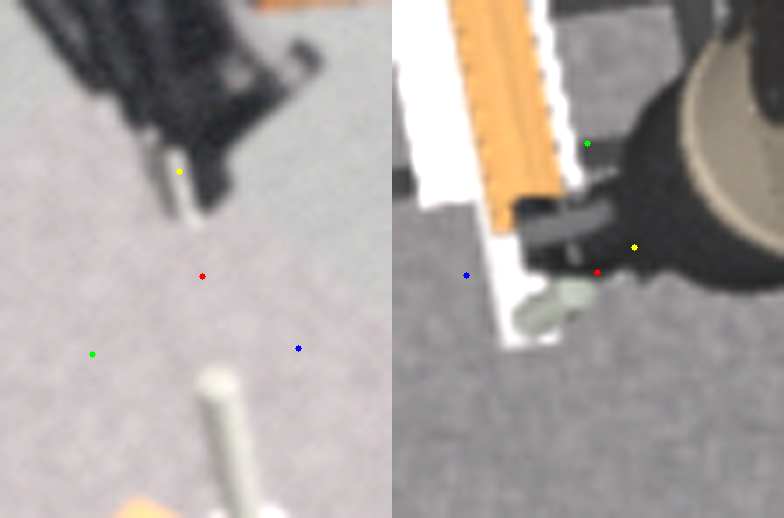

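The shut fingertips appear about 8 px above where telemetry puts them (scene: 182,92 seen, 182,100 predicted). I'll check the height by touching bare table, and the lateral position from pictures taken there.

>>> apply_moves(moves=[[0, 0, 0.16, 0.02, 0.02, 0, -1], [0, 0, 0, 0.03, 0.03, 0.02, -1], [0, 0, 0, 0, 0, 0.03, -1], [0, 0, 0, 0, 0, 0.03, -1], [0, 0, 0, 0, 0, 0.03, -1], [0, 0, 0, 0, 0, 0.02, -1], [0, 0, 0, 0, 0, 0.01, -1], [0, 0, 0, 0, 0, 0, -1]])

```text
clock: 5.57
tcp_pos: [0.4383, -0.0353, 0.0159]
orientation: [0.197, -3.131, 0.001]
contact_force: [0.4, 0.0, -0.4]
grip_width: 0.0001
gripper_force: 0.0
```

>>> apply_moves(moves=[[0, 0, 0, 0, 0, 0.003, -1], [0, 0, 0, 0, 0, 0.003, -1], [0, 0, 0, 0, 0, 0.002, -1], [0, 0, 0, 0, 0, 0.002, -1], [0, 0, 0, 0, 0, 0.001, -1], [0, 0, 0, 0, 0, 0.001, -1], [0, 0, 0, 0, 0, 0.001, -1], [0, 0, 0, 0, 0, 0, -1]])

```text
clock: 6.23
tcp_pos: [0.4403, -0.035, 0.0049]
orientation: [-0.197, 3.135, 0.0]
contact_force: [0.6, 0.5, -0.1]
grip_width: 0.0004
gripper_force: 0.0
```

```bash
python3 - <<'E'
from h import *
delta(.4935,-.081,.066,7.2)
I={n:grab_frame(n) for n in("scene","top")}
p=telemetry.get_obs()["tcp_pos"];out=[]
for n,im in I.items():
    cv2.imwrite(f"pics/{n}5.png",im)
    u=proj(n,p)[0];u0,v0=int(u[0])-28,int(u[1])-38
    print(n,u,u0,v0)
    c=np.clip(cv2.resize(im[v0:v0+74,u0:u0+56],None,fx=7,fy=7,interpolation=2).astype(float)*1.8,0,255).astype(np.uint8)
    for q,col in((p,(0,0,255)),(p+[.05,0,0],(0,255,0)),(p+[0,.05,0],(255,0,0)),(p+[0,0,.05],(0,255,255))):
        w=(proj(n,q)[0]-[u0,v0]+.5)*7;cv2.circle(c,tuple(int(x) for x in w),3,col,-1)
    out.append(c)
cv2.imwrite("pics/c6.png",np.hstack(out))
E
```

```text
t 6.23 p [440.3 -35.    4.9] yaw 7.2 tilt [0.0001 0.0001] F [ 0.6  0.5 -0.1] w 0.4 gf 0.0
need [-47.1 -52.3 -61.1] turn z -0.0
scene [214.9704937  136.04866707] 186 98
top [339.4931527  223.47057884] 311 185
```

>>> apply_moves(moves=[[0, 0, 0, 0, 0, 0.001, -1], [0, 0, 0, 0, 0, 0.001, -1], [0, 0, 0, 0, 0, 0.001, -1], [0, 0, 0, 0, 0, 0.001, -1], [0, 0, 0, 0, 0, 0.001, -1], [0, 0, 0, 0, 0, 0.001, -1], [0, 0, 0, 0, 0, 0, -1], [0, 0, 0, 0, 0, 0, -1]])

```text
clock: 7.0
tcp_pos: [0.4402, -0.0351, -0.0011]
orientation: [0.197, -3.135, -0.0]
contact_force: [0.4, -0.2, -0.9]
grip_width: 0.0004
gripper_force: 0.0
```

View pics/c6.png

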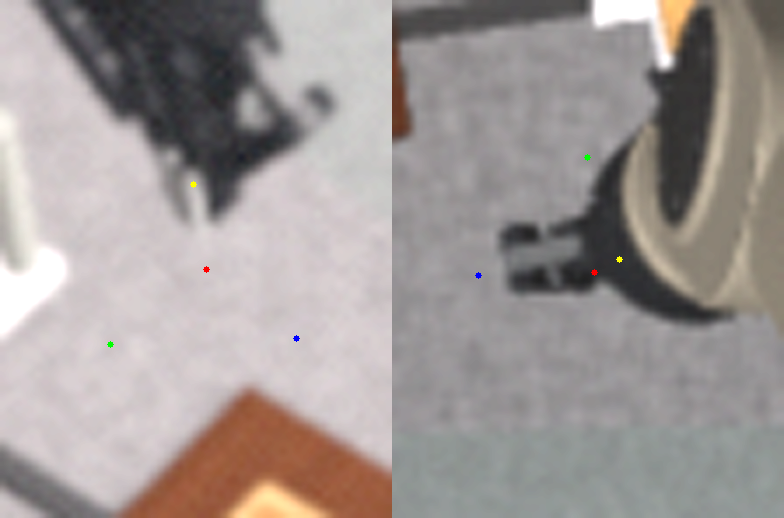

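>>> apply_moves(moves=[[0, 0, 0, 0, 0, 0.002, -1], [0, 0, 0, 0, 0, 0.002, -1], [0, 0, 0, 0, 0, 0.002, -1], [0, 0, 0, 0, 0, 0.002, -1], [0, 0, 0, 0, 0, 0.002, -1], [0, 0, 0, 0, 0, 0.002, -1], [0, 0, 0, 0, 0, 0.002, -1], [0, 0, 0, 0, 0, 0, -1]])

```text
clock: 7.67
tcp_pos: [0.44, -0.0351, -0.0155]
orientation: [0.197, -3.135, -0.0]
contact_force: [-0.5, -0.8, 0.8]
grip_width: -0.0002
gripper_force: 0.0
```

>>> apply_moves(moves=[[0, 0, 0, 0, 0, 0.001, -1], [0, 0, 0, 0, 0, 0.001, -1], [0, 0, 0, 0, 0, 0.001, -1], [0, 0, 0, 0, 0, 0.001, -1], [0, 0, 0, 0, 0, 0, -1], [0, 0, 0, 0, 0, 0, -1], [0, 0, 0, 0, 0, 0, -1], [0, 0, 0, 0, 0, 0, -1]])

```text
clock: 8.33
tcp_pos: [0.4403, -0.0351, -0.019]
orientation: [-0.197, 3.135, 0.0]
contact_force: [0.6, 0.3, -0.1]
grip_width: 0.0
gripper_force: 0.0
```

>>> apply_moves(moves=[[0, 0, 0, 0, 0, 0.001, -1], [0, 0, 0, 0, 0, 0.001, -1], [0, 0, 0, 0, 0, 0.001, -1], [0, 0, 0, 0, 0, 0.001, -1], [0, 0, 0, 0, 0, 0, -1], [0, 0, 0, 0, 0, 0, -1], [0, 0, 0, 0, 0, 0, -1], [0, 0, 0, 0, 0, 0, -1]])

```text
clock: 9.0
tcp_pos: [0.4403, -0.0351, -0.0231]
orientation: [-0.197, 3.135, 0.0]
contact_force: [0.6, -1.2, -0.0]
grip_width: 0.0001
gripper_force: 0.0
```

```bash
python3 - <<'E'
from h import *
delta(.4935,-.081,.066,7.2)
I={n:grab_frame(n) for n in("scene","top")}
# change against the previous pictures: where is the tip now?
for n in I:
    cv2.imwrite(f"pics/{n}6.png",I[n])
E
```

```text
t 9.0 p [440.3 -35.1 -23.1] yaw 7.2 tilt [0. 0.] F [ 0.6 -1.2 -0. ] w 0.1 gf 0.0
need [-47.1 -52.2 -89.1] turn z -0.0
```

```bash
python3 - <<'E'
from h import *
p=np.array([.4403,-.0351,0])
for k,z in((5,.0049),(6,-.0231)):
    im=cv2.imread(f"pics/scene{k}.png").astype(int);g=im.sum(2)/3
    print(k,proj("scene",[.4403,-.0351,z]).round(1))
    print(g[118:148:1,207:224].astype(int))
E
```

```text
5 [[214.9 136.1]]
[[ 70  48  43  41  37  27  31  34  33  35  35  34  27  30  29  26  24]
 [ 90  68  64  71  56  36  27  33  35  30  30  28  25  30  26  26  29]
 [102  86  83  91  72  41  27  33  34  28  26  26  26  18  27  27  39]
 [109  93  84  81  68  48  39  38  33  30  26  29  25  27  31  45  64]
 [113 100  83  73  64  68  70  56  38  31  29  30  31  39  56  71  91]
 [114 103  84  73  69  83  93  77  49  32  31  32  38  61  85 101 110]
 [111 103  84  73  73  88 103  89  59  35  36  39  52  79 102 111 114]
 [109 105  91  77  72  87 106 101  68  39  37  41  56  85 105 113 116]
 [111 108 100  84  72  83 103 109  77  41  36  48  66  91 108 113 114]
 [112 110 109  94  78  78 102 112  83  41  45  63  87 104 112 113 111]
 [112 110 111 100  85  78  99 113  88  58  67  87 104 110 113 113 112]
 [111 112 112 109  98  88 101 113 100  81  89 104 112 115 113 115 113]
 [110 111 110 112 109 105 105 116 115 107 105 114 116 119 119 117 116]
 [110 111 112 113 113 111 112 118 119 115 116 115 117 119 118 117 115]
 [112 111 113 113 112 113 115 117 118 116 116 117 119 120 119 117 116]
 [113 113 113 111
[... 2497 characters left out ...]
114 113 110 109 109 111 116 117 117 116 116 116 116 114 113]
 [114 113 114 112 110 108 111 111 113 114 116 116 115 114 114 114 114]
 [116 113 111 112 111 110 112 112 111 114 114 113 111 114 115 116 113]
 [115 113 114 111 111 112 111 112 112 112 111 110 112 116 116 115 113]
 [117 116 113 113 114 114 113 112 114 112 113 113 113 114 115 114 110]
 [115 114 114 114 112 114 113 113 114 115 114 115 118 117 114 112 111]
 [112 115 114 115 116 115 112 114 114 114 114 115 117 116 116 115 111]
 [112 114 116 115 116 114 113 113 114 117 114 114 114 117 116 114 115]
 [115 112 113 115 114 112 110 112 113 112 112 112 112 116 116 117 115]
 [117 115 115 116 114 113 112 112 113 112 110 113 115 116 116 115 115]]
```

>>> apply_moves(moves=[[0, 0, 0, 0, 0, 0.001, -1], [0, 0, 0, 0, 0, 0.001, -1], [0, 0, 0, 0, 0, 0.001, -1], [0, 0, 0, 0, 0, 0, -1], [0, 0, 0, 0, 0, 0, -1], [0, 0, 0, 0, 0, 0, -1], [0, 0, 0, 0, 0, 0, -1], [0, 0, 0, 0, 0, 0, -1]])

```text
clock: 9.77
tcp_pos: [0.4402, -0.035, -0.0261]
orientation: [-0.197, 3.135, 0.0]
contact_force: [1.2, 0.0, 0.1]
grip_width: -0.0004
gripper_force: 0.0
```

>>> apply_moves(moves=[[0, 0, 0, 0, 0, 0.001, -1], [0, 0, 0, 0, 0, 0.001, -1], [0, 0, 0, 0, 0, 0.001, -1], [0, 0, 0, 0, 0, 0, -1], [0, 0, 0, 0, 0, 0, -1], [0, 0, 0, 0, 0, 0, -1], [0, 0, 0, 0, 0, 0, -1], [0, 0, 0, 0, 0, 0, -1]])

```text
clock: 10.43
tcp_pos: [0.4403, -0.035, -0.0291]
orientation: [-0.197, 3.135, 0.0]
contact_force: [-0.6, 0.1, -0.4]
grip_width: -0.0002
gripper_force: 0.0
```

>>> apply_moves(moves=[[0, 0, 0, 0, 0, 0.001, -1], [0, 0, 0, 0, 0, 0.001, -1], [0, 0, 0, 0, 0, 0.001, -1], [0, 0, 0, 0, 0, 0, -1], [0, 0, 0, 0, 0, 0, -1], [0, 0, 0, 0, 0, 0, -1], [0, 0, 0, 0, 0, 0, -1], [0, 0, 0, 0, 0, 0, -1]])

```text
clock: 11.1
tcp_pos: [0.4403, -0.035, -0.0321]
orientation: [-0.197, 3.135, 0.0]
contact_force: [-0.4, -0.3, 0.4]
grip_width: 0.0002
gripper_force: 0.0
```

>>> apply_moves(moves=[[0, 0, 0, 0, 0, 0.001, -1], [0, 0, 0, 0, 0, 0.001, -1], [0, 0, 0, 0, 0, 0.001, -1], [0, 0, 0, 0, 0, 0, -1], [0, 0, 0, 0, 0, 0, -1], [0, 0, 0, 0, 0, 0, -1], [0, 0, 0, 0, 0, 0, -1], [0, 0, 0, 0, 0, 0, -1]])

```text
clock: 11.77
tcp_pos: [0.4403, -0.035, -0.0345]
orientation: [-0.197, 3.135, 0.001]
contact_force: [-2.9, -0.0, 12.2]
grip_width: 0.0003
gripper_force: 5.9
```

```bash
python3 - <<'E'
from h import *
im=grab_frame("scene");cv2.imwrite("pics/scene7.png",im);t=grab_frame("top");cv2.imwrite("pics/top7.png",t)
p=telemetry.get_obs()["tcp_pos"]; q=np.array([p[0],p[1],0])
print(p,proj("scene",q),proj("top",q))
g=im.astype(int).sum(2)//3;print(g[128:145,205:226])
print("tip->",[ (u,back("scene",u,0)[0].round(4)) for u in((214.5,138.5),(214,138),(215,139))])
f=lambda n,im,u0,v0:np.clip(cv2.resize(im[v0:v0+60,u0:u0+40],None,fx=10,fy=10,interpolation=2).astype(float)*1.8,0,255).astype(np.uint8)
out=[]
for n,i,u0,v0 in(("scene",im,195,100),("top",t,320,195)):
    c=f(n,i,u0,v0)
    for d,col in(([0,0,0],(0,0,255)),([.02,0,0],(0,255,0)),([0,.02,0],(255,0,0)),([0,0,.02],(0,255,255))):
        w=(proj(n,q+d)[0]-[u0,v0]+.5)*10;cv2.circle(c,tuple(int(x) for x in w),3,col,-1)
    out.append(c)
cv2.imwrite("pics/c7.png",np.hstack(out))
E
```

```text
[ 0.44030384 -0.03502891 -0.0345481 ] [[215.14101575 137.23692715]] [[339.15120081 223.64572566]]
[[112 112 104  84  59  41  45  48  32  31  33  34  38  29  33  34  28  28
   31  29  28]
 [112 113 109  98  79  69  76  77  52  29  30  32  32  33  30  31  27  25
   25  27  27]
 [114 113 111 106  96  87  97  96  65  35  31  32  36  25  25  25  21  20
   29  30  36]
 [113 112 111 108 101  88  89  83  61  47  40  33  29  26  28  25  28  28
   35  51  63]
 [112 112 111 110 104  86  73  64  62  71  71  50  29  26  24  25  29  45
   60  76  92]
 [113 112 113 114 106  92  72  63  72  98 101  72  39  33  31  36  52  71
   89 102 109]
 [113 112 113 112 109  98  83  70  77 103 111  81  41  33  34  42  69  96
  109 111 113]
 [112 115 113 114 111 103  94  78  76 100 111  85  47  36  39  56  81 106
  112 113 114]
 [113 116 115 114 113 107  99  82  75  95 108  86  53  37  48  68  93 108
  113 112 112]
 [115 115 116 117 115 109 101  87  75  88 102  89  60  48  67  90 106 113
  113 112 112]
 [118 118 116 116 115 112 104  92  79  89 105 104  77  71  90 107 113 115
  114 112 113]
 [116 117 115 114 112 112 109 104  95  97 111 115 102  93 105 113 115 114
  114 113 112]
 [116 116 114 112 111 114 112 111 108 107 113 116 112 108 111 114 115 115
  113 112 112]
 [118 116 116 114 113 113 112 112 111 110 111 114 112 111 111 114 116 115
  113 111 110]
 [117 117 116 115 113 113 112 114 114 112 111 113 112 111 114 113 114 114
  111 108 107]
 [116 115 115 115 113 113 115 115 114 113 114 115 115 115 118 116 115 112
  111 111 109]
 [112 113 113 115 114 115 117 116 112 113 114 116 116 116 117 117 115 116
  112 112 111]]
tip-> [((214.5, 138.5), array([ 0.4445, -0.0331,  0.    ])), ((214, 138), array([ 0.4443, -0.0353,  0.    ])), ((215, 139), array([ 0.4448, -0.0308,  0.    ]))]
```

View pics/c7.png

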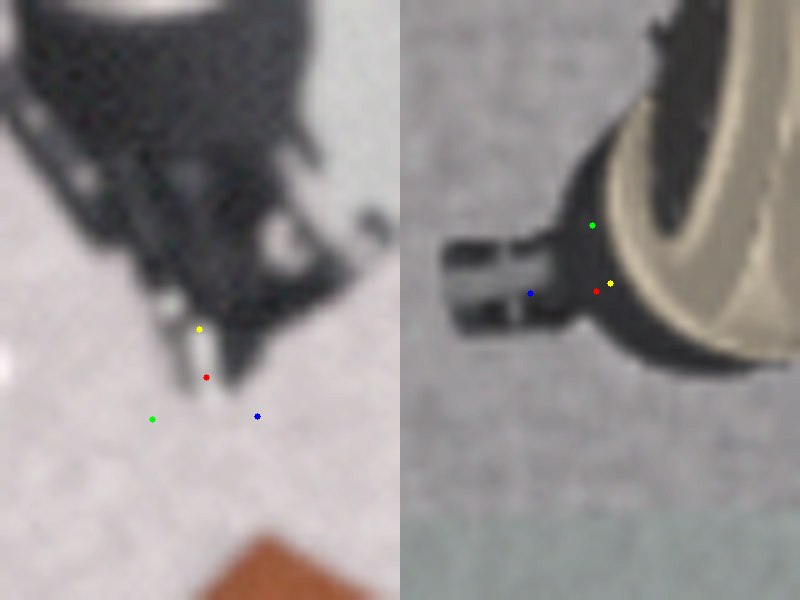

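The table is touched at telemetry z = -34.5 mm, so the true height is telemetry + 34.5 mm. Laterally the tip matches within about 1 px (scene 215,138). That explains the missed post: the fingers shut just above it.

>>> apply_moves(moves=[[0, 0, 0, 0, 0, -0.03, -1], [0, 0, 0, 0, 0, -0.04, 1], [0, 0, 0, 0, 0, -0.04, 1], [0, 0, 0, -0.015, -0.01, -0.035, 1], [0, 0, 0, -0.02, -0.025, -0.01, 1], [0, 0, 0, -0.012, -0.013, 0, 1], [0, 0, 0, 0, 0, 0, 1], [0, 0, 0, 0, 0, 0.02, 1]])

```text
clock: 12.53
tcp_pos: [0.496, -0.0777, 0.1024]
orientation: [-0.194, 3.129, -0.001]
contact_force: [0.5, -0.1, -0.4]
grip_width: 0.0829
gripper_force: 0.0
```

>>> apply_moves(moves=[[0, 0, 0, 0, 0, 0.025, 1], [0, 0, 0, 0, 0, 0.025, 1], [0, 0, 0, 0, 0, 0.02, 1], [0, 0, 0, 0, 0, 0, -1], [0, 0, 0, 0, 0, 0, -1], [0, 0, 0, 0, 0, 0, -1], [0, 0, 0, 0, 0, 0, -1], [0, 0, 0, 0, 0, 0, -1]], grip_force=25)

```text
clock: 13.2
tcp_pos: [0.4938, -0.0767, 0.0311]
orientation: [-0.197, 3.133, 0.0]
contact_force: [0.2, -0.4, 0.5]
grip_width: 0.0254
gripper_force: 0.0
```

```bash
python3 - <<'E'
from h import *
delta(.4935,-.081,.0315,7.2)
E
```

```text
t 13.2 p [493.8 -76.7  31.1] yaw 7.2 tilt [0.0023 0.0002] F [ 0.2 -0.4  0.5] w 25.4 gf 0.0
need [ 0.9 -4.2 -0.4] turn z 0.0
```

>>> apply_moves(moves=[[0, 0, 0, 0, 0, 0, -1], [0, 0, 0, 0, 0, 0, -1], [0, 0, 0, 0, 0, 0, -1], [0, 0, 0, 0, 0, 0, -1], [0, 0, 0, 0, 0, 0, -1], [0, 0, 0, 0, 0, 0, -1], [0, 0, 0, 0, 0, 0, -1], [0, 0, 0, 0, 0, 0, -1]], grip_force=25)

```text
clock: 13.87
tcp_pos: [0.4939, -0.0772, 0.0312]
orientation: [-0.196, 3.133, -0.0]
contact_force: [-1.0, -1.4, 6.1]
grip_width: 0.0154
gripper_force: 25.2
```

>>> apply_moves(moves=[[0, 0, 0, 0, 0.004, 0, -1], [0, 0, 0, 0, 0.008, 0, -1], [0, 0, 0, 0, 0.01, 0, -1], [0, 0, 0, 0, 0.01, 0, -1], [0, 0, 0, 0, 0.01, 0, -1], [0, 0, 0, 0, 0.01, 0, -1], [0, 0, 0, 0, 0.008, 0, -1], [0, 0, 0, 0, 0.004, 0, -1]])

```text
clock: 14.53
tcp_pos: [0.4861, -0.0125, 0.0311]
orientation: [-0.198, 3.133, 0.0]
contact_force: [0.3, -3.2, 7.9]
grip_width: 0.0154
gripper_force: 25.5
```

>>> apply_moves(moves=[[0, 0, 0, 0, 0.002, 0, -1], [0, 0, 0, 0, 0.002, 0, -1], [0, 0, 0, 0, 0.002, 0, -1], [0, 0, 0, 0, 0.002, 0, -1], [0, 0, 0, 0, 0.001, 0, -1], [0, 0, 0, 0, 0.001, 0, -1], [0, 0, 0, 0, 0, 0, -1], [0, 0, 0, 0, 0, 0, -1]])

```text
clock: 15.2
tcp_pos: [0.485, -0.0042, 0.0311]
orientation: [-0.196, 3.132, -0.001]
contact_force: [1.0, -4.9, 6.9]
grip_width: 0.0154
gripper_force: 25.4
```

>>> apply_moves(moves=[[0, 0, 0, 0, 0.001, 0, -1], [0, 0, 0, 0, 0.001, 0, -1], [0, 0, 0, 0, 0.001, 0, -1], [0, 0, 0, 0, 0.001, 0, -1], [0, 0, 0, 0, 0, 0, -1], [0, 0, 0, 0, 0, 0, -1], [0, 0, 0, 0, 0, 0, -1], [0, 0, 0, 0, 0, 0, -1]])

```text
clock: 15.87
tcp_pos: [0.4851, -0.0042, 0.0311]
orientation: [-0.19, 3.132, -0.007]
contact_force: [2.3, -15.0, 4.4]
grip_width: 0.0153
gripper_force: 25.6
```

>>> apply_moves(moves=[[0, 0, 0, 0, -0.001, 0, 1], [0, 0, 0, 0, 0, 0, 1], [0, 0, 0, 0, 0, 0, 1], [0, 0, 0, 0, 0, 0, 1], [0, 0, 0, 0, 0, -0.03, 1], [0, 0, 0, 0, 0, -0.03, 1], [0, 0, 0, 0, 0, -0.03, 0.65], [0, 0, 0, 0, 0, 0, 0.65]])

```text
clock: 16.53
tcp_pos: [0.4867, 0.0004, 0.1247]
orientation: [-0.198, 3.127, 0.002]
contact_force: [1.2, 0.3, 0.0]
grip_width: 0.0703
gripper_force: 0.0
```

```bash
python3 - <<'E'
from h import *
I={n:grab_frame(n) for n in("top","scene")}
for n in I: cv2.imwrite(f"pics/{n}8.png",I[n])
for k,m,z,q,sk in(("board",rect(-.09,.13,0,.175),.06,[.5813,.0587,.124],lambda P:((P[:,0]>.08)&(P[:,1]>.09))),
 ("plaque",rect(-.055,.055,-.045,.045),.074,[.5745,.1455,.135],None),("bar",rect(-.07,.07,-.015,.015),.0585,[.589,.008,.125],lambda P:P[:,0]<-.03)):
    for nm in(["top"],["scene"]):
        q0=np.array(q)+([0,.008,0] if nm==["scene"] else 0)
        e,r,n=edgefit({a:I[a] for a in nm},m,z,q0,skip=sk);print(k,nm,np.round(e[:2]*1000,1),round(np.degrees(e[2]),2),round(r,2),n)
delta(.5745,.146,.05,7.2)
E
```

```text
board ['top'] [581.4  58.6] 7.1 0.2 91
board ['scene'] [585.4  65.5] 7.57 0.7 99
plaque ['top'] [574.4 145.5] 7.97 0.11 120
plaque ['scene'] [573.9 153.6] 7.62 0.3 90
bar ['top'] [588.7   9.1] 6.9 0.39 74
bar ['scene'] [588.3  12.6] 13.38 0.47 54
t 16.63 p [484.    0.5 120.9] yaw 7.26 tilt [0.0025 0.0012] F [-0.3  1.3 -0.1] w 70.3 gf 0.0
need [-108.   132.9   71.3] turn z 0.06
```

>>> apply_moves(moves=[[0, 0, 0, -0.015, 0.017, 0, 0.65], [0, 0, 0, -0.025, 0.031, 0, 0.65], [0, 0, 0, -0.025, 0.031, 0, 0.65], [0, 0, 0, -0.025, 0.031, 0, 0.65], [0, 0, 0, -0.018, 0.023, 0.02, 0.65], [0, 0, 0, 0, 0, 0.03, 0.65], [0, 0, 0, 0, 0, 0.025, 0.65], [0, 0, 0, 0, 0, 0, 0.65]])

```text
clock: 17.3
tcp_pos: [0.5685, 0.1448, 0.0385]
orientation: [0.2, -3.124, 0.005]
contact_force: [-1.2, -0.0, -1.2]
grip_width: 0.0704
gripper_force: 0.0
```

```bash
python3 - <<'E'
from h import *
delta(.5744,.1458,.045,7.2)
E
```

```text
t 17.3 p [568.5 144.8  38.5] yaw 7.31 tilt [-0.0109 -0.0038] F [-1.2 -0.  -1.2] w 70.4 gf 0.0
need [-5.9  0.2 -6.6] turn z 0.11
```

>>> apply_moves(moves=[[0, 0, 0, 0, 0, 0, 0.65], [0, 0, 0, 0, 0, 0, 0.65], [0, 0, 0, 0, 0, 0, 0.65], [0, 0, 0, 0, 0, 0.001, 0.65], [0, 0, 0, 0, 0, 0.001, 0.65], [0, 0, 0, 0, 0, 0.001, 0.65], [0, 0, 0, 0, 0, 0.001, 0.65], [0, 0, 0, 0, 0, 0, 0.65]])

```text
clock: 17.97
tcp_pos: [0.5736, 0.1451, 0.0409]
orientation: [0.197, -3.135, -0.0]
contact_force: [0.1, 0.9, -0.0]
grip_width: 0.0706
gripper_force: 0.0
```

```bash
python3 - <<'E'
from h import *
delta(.5744,.1458,.035,7.2)
E
```

```text
t 17.97 p [573.6 145.1  40.9] yaw 7.2 tilt [-0.      0.0001] F [ 0.1  0.9 -0. ] w 70.6 gf 0.0
need [-0.9  0.6  5.9] turn z 0.0
```

>>> apply_moves(moves=[[0, 0, 0, -0.0009, 0.0006, 0.001, 0.65], [0, 0, 0, 0, 0, 0.001, 0.65], [0, 0, 0, 0, 0, 0.001, 0.65], [0, 0, 0, 0, 0, 0.001, 0.65], [0, 0, 0, 0, 0, 0, 0.65], [0, 0, 0, 0, 0, 0, 0.65], [0, 0, 0, 0, 0, 0, 0.65], [0, 0, 0, 0, 0, 0, 0.65]])

```text
clock: 18.63
tcp_pos: [0.5745, 0.1458, 0.037]
orientation: [-0.197, 3.135, 0.0]
contact_force: [-0.7, 0.2, -0.9]
grip_width: 0.0703
gripper_force: 0.0
```

>>> apply_moves(moves=[[0, 0, 0, 0, 0, 0.001, 0.65], [0, 0, 0, 0, 0, 0.001, 0.65], [0, 0, 0, 0, 0, 0, 0.65], [0, 0, 0, 0, 0, 0, 0.65], [0, 0, 0, 0, 0, 0, 0.65], [0, 0, 0, 0, 0, 0, 0.65], [0, 0, 0, 0, 0, 0, 0.65], [0, 0, 0, 0, 0, 0, 0.65]])

```text
clock: 19.3
tcp_pos: [0.5745, 0.1458, 0.035]
orientation: [-0.197, 3.135, 0.0]
contact_force: [0.0, 0.2, 0.6]
grip_width: 0.0706
gripper_force: 0.0
```

>>> apply_moves(moves=[[0, 0, 0, 0, 0, 0.001, 0.65], [0, 0, 0, 0, 0, 0.001, 0.65], [0, 0, 0, 0, 0, 0, 0.65], [0, 0, 0, 0, 0, 0, 0.65], [0, 0, 0, 0, 0, 0, 0.65], [0, 0, 0, 0, 0, 0, 0.65], [0, 0, 0, 0, 0, 0, 0.65], [0, 0, 0, 0, 0, 0, 0.65]])

```text
clock: 19.97
tcp_pos: [0.5745, 0.1458, 0.0329]
orientation: [-0.197, 3.135, -0.0]
contact_force: [-1.0, -0.4, 0.4]
grip_width: 0.0708
gripper_force: 0.0
```

>>> apply_moves(moves=[[0, 0, 0, 0, 0, 0.0005, 0.65], [0, 0, 0, 0, 0, 0.0005, 0.65], [0, 0, 0, 0, 0, 0.0005, 0.65], [0, 0, 0, 0, 0, 0, 0.65], [0, 0, 0, 0, 0, 0, 0.65], [0, 0, 0, 0, 0, 0, 0.65], [0, 0, 0, 0, 0, 0, 0.65], [0, 0, 0, 0, 0, 0, 0.65]])

```text
clock: 20.63
tcp_pos: [0.5745, 0.1458, 0.0317]
orientation: [-0.197, 3.135, 0.0]
contact_force: [-1.9, -0.1, 4.3]
grip_width: 0.0708
gripper_force: 2.7
```

>>> apply_moves(moves=[[0, 0, 0, 0, 0, -0.002, 0.65], [0, 0, 0, 0, 0, -0.0012, 0.65], [0, 0, 0, 0, 0, 0, 0.65], [0, 0, 0, 0, 0, 0, 0.2], [0, 0, 0, 0, 0, 0, 0.2], [0, 0, 0, 0, 0, 0, 0.2], [0, 0, 0, 0, 0, 0, 0.2], [0, 0, 0, 0, 0, 0, 0.2]], grip_force=25)

```text
clock: 21.3
tcp_pos: [0.5746, 0.1456, 0.0351]
orientation: [-0.197, 3.135, 0.0]
contact_force: [-1.8, -0.4, 6.2]
grip_width: 0.0576
gripper_force: 26.1
```

```bash
python3 - <<'E'
from h import *
delta(.5884,.0087,.035,7.1)
I={n:grab_frame(n) for n in("scene",)}
cv2.imwrite("pics/scene9.png",I["scene"])
e,r,n=edgefit(I,rect(-.055,.055,-.045,.045),.074,np.array([.5739,.1536,.133]));print(np.round(e[:2]*1000,1),round(np.degrees(e[2]),2),round(r,2),n)
E
```

```text
t 21.3 p [574.6 145.6  35.1] yaw 7.19 tilt [0.0001 0.0001] F [-1.8 -0.4  6.2] w 57.6 gf 26.1
need [ 3.500e+00 -1.376e+02  1.000e-01] turn z 0.09
[574.7 154.1] 9.02 0.3 102
```

>>> apply_moves(moves=[[0, 0, 0, 0, -0.003, 0, 0.2], [0, 0, 0.05, 0.0005, -0.006, 0, 0.2], [0, 0, 0.05, 0.0005, -0.009, 0, 0.2], [0, 0, 0.045, 0.0005, -0.01, 0, 0.2], [0, 0, 0, 0.0005, -0.01, 0, 0.2], [0, 0, 0, 0.0005, -0.01, 0, 0.2], [0, 0, 0, 0.0005, -0.01, 0, 0.2], [0, 0, 0, 0.0005, -0.01, 0, 0.2]])

```text
clock: 22.02
tcp_pos: [0.5795, 0.0779, 0.0352]
orientation: [-0.173, 3.135, 0.002]
contact_force: [0.2, 4.6, 5.2]
grip_width: 0.057
gripper_force: 27.5
```

```bash
python3 - <<'E'
from h import *
delta(.5884,.0087,.035,7.1)
E
```

```text
t 22.02 p [579.5  77.9  35.2] yaw 6.33 tilt [0.0012 0.0013] F [0.2 4.6 5.2] w 57.0 gf 27.5
need [ -1.2 -69.7   0.1] turn z -0.77
```

>>> apply_moves(moves=[[0, 0, 0, -0.0004, -0.01, 0, 0.2], [0, 0, 0, -0.0004, -0.01, 0, 0.2], [0, 0, 0, -0.0004, -0.01, 0, 0.2], [0, 0, 0, 0, -0.01, 0, 0.2], [0, 0, 0, 0, -0.008, 0, 0.2], [0, 0, 0, 0, -0.005, 0, 0.2], [0, 0, 0, 0, -0.002, 0, 0.2], [0, 0, 0, 0, 0, 0, 0.2]])

```text
clock: 22.68
tcp_pos: [0.5864, 0.0223, 0.0351]
orientation: [-0.171, 3.136, 0.001]
contact_force: [0.2, 2.7, 6.5]
grip_width: 0.0575
gripper_force: 28.8
```

```bash
python3 - <<'E'
from h import *
delta(.5884,.0087,.035,6.33)
I={n:grab_frame(n) for n in("top","scene")}
for n in I: cv2.imwrite(f"pics/{n}10.png",I[n])
c=np.array([.5877,.0205])
for n in I:
    e,r,k=edgefit({n:I[n]},rect(-.055,.055,-.045,.045),.074,np.array([c[0],c[1]+(.008 if n=="scene" else 0),.124]),skip=(lambda P:P[:,0]<-.02) if n=="top" else None);print(n,np.round(e[:2]*1000,1),round(np.degrees(e[2]),2),round(r,2),k)
E
```

```text
t 22.68 p [586.4  22.3  35.1] yaw 6.23 tilt [0.0006 0.0005] F [0.2 2.7 6.5] w 57.5 gf 28.8
need [ -0.5 -13.8   0.1] turn z -0.1
top [589.4  26.7] 16.57 0.52 54
scene [590.   33.1] 7.87 0.31 100
```

>>> apply_moves(moves=[[0, 0, 0, -0.0005, -0.003, 0, 0.2], [0, 0, 0, 0, -0.003, 0, 0.2], [0, 0, 0, 0, -0.003, 0, 0.2], [0, 0, 0, 0, -0.002, 0, 0.2], [0, 0, 0, 0, -0.0015, 0, 0.2], [0, 0, 0, 0, -0.0008, 0, 0.2], [0, 0, 0, 0, 0, 0, 0.2], [0, 0, 0, 0, 0, 0, 0.2]])

```text
clock: 23.45
tcp_pos: [0.5876, 0.0096, 0.0343]
orientation: [0.173, -3.136, 0.001]
contact_force: [-0.2, -0.5, -1.8]
grip_width: 0.0569
gripper_force: 26.9
```

```bash
python3 - <<'E'
from h import *
delta(.5884,.0087,.035,6.33)
I={n:grab_frame(n) for n in("top","scene")}
for n in I: cv2.imwrite(f"pics/{n}11.png",I[n])
c=np.array([.5884,.0087])
for w in(4,2):
  for n in I:
    e,r,k=edgefit({n:I[n]},rect(-.055,.055,-.045,.045),.074,np.array([c[0],c[1]+(.008 if n=="scene" else 0),.124]),w=w,skip=(lambda P:P[:,0]<-.02) if n=="top" else None);print(n,np.round(e[:2]*1000,1),round(np.degrees(e[2]),2),round(r,2),k)
f=lambda im,u0,v0:np.clip(cv2.resize(im[v0:v0+85,u0:u0+57],None,fx=7,fy=7,interpolation=2).astype(float)*1.5,0,255).astype(np.uint8)
ps,pt=[proj(n,[.5884,.0087,.07])[0].astype(int) for n in("scene","top")]
print(ps,pt)
cv2.imwrite("pics/c11.png",np.hstack([f(I["scene"],ps[0]-28,ps[1]-42),f(I["top"],pt[0]-28,pt[1]-42)]))
E
```

```text
t 23.45 p [587.6   9.6  34.3] yaw 6.3 tilt [-0.0008 -0.0005] F [-0.2 -0.5 -1.8] w 56.9 gf 26.9
need [-0.7 -1.  -0.7] turn z -0.03
top [592.2  12. ] 17.2 0.69 53
scene [590.7  27.3] 7.91 0.42 108
top [592.5  11.5] 17.54 0.56 53
scene [591.   27.2] 8.44 0.3 106
[180 162] [325 170]
```

```bash
python3 - <<'E'
from h import *
I=grab_frame("scene")
for d in silhouettes("plaque","scene"): 
    m=d["mask"];print(round(d["p"],2),np.round(d["extent"],1),m.sum())
im=I.copy()
a=.124;M=np.array([[np.cos(a),-np.sin(a)],[np.sin(a),np.cos(a)]])
poly=proj("scene",np.c_[rect(-.055,.055,-.045,.045)@M.T+[.5876,.0096+.008],np.full(4,.0745)])
s=7;u0,v0=140,125;c=np.clip(cv2.resize(im[v0:v0+80,u0:u0+100],None,fx=s,fy=s,interpolation=2).astype(float)*1.5,0,255).astype(np.uint8)
cv2.polylines(c,[((poly-[u0,v0]+.5)*s).astype(np.int32)],True,(255,255,0),1)
cv2.imwrite("pics/c12.png",c)
E
```

```text
0.96 [423.1 222.6  52.1  43.3] 1711
0.76 [182.1 169.9  58.9  36.8] 1073
0.61 [339.1 151.2  46.5  41.2] 1250
```

View pics/c12.png

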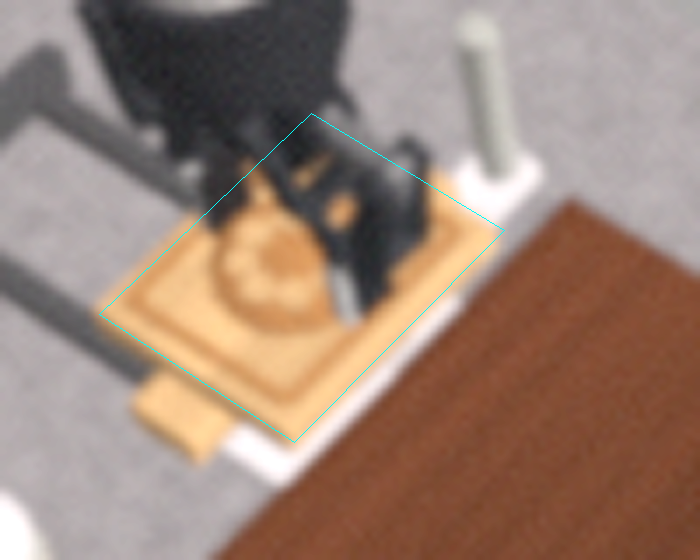

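The view shows the plaque matching the predicted outline within about 1 px (corners at crop 98,308 and 294,441). It lies squarely over the bar, whose +x end sticks out at crop (180,415). I'll trim the last millimetre, lower it onto the bar and release.

>>> apply_moves(moves=[[0, 0, 0, -0.0007, -0.001, 0, 0.2], [0, 0, 0, 0, 0, 0.0005, 0.2], [0, 0, 0, 0, 0, 0.0005, 0.2], [0, 0, 0, 0, 0, 0.0003, 0.2], [0, 0, 0, 0, 0, 0, 0.2], [0, 0, 0, 0, 0, 0, 0.2], [0, 0, 0, 0, 0, 0, 0.2], [0, 0, 0, 0, 0, 0, 0.2]])

```text
clock: 24.32
tcp_pos: [0.589, 0.0092, 0.0336]
orientation: [-0.173, 3.136, 0.0]
contact_force: [-1.2, 0.6, 4.8]
grip_width: 0.0573
gripper_force: 28.6
```

```bash
python3 - <<'E'
from h import *
delta(.5884,.0087,.035,6.33)
E
```

```text
t 24.32 p [589.    9.2  33.6] yaw 6.32 tilt [0.0003 0.0001] F [-1.2  0.6  4.8] w 57.3 gf 28.6
need [ 0.7 -0.4 -1.4] turn z -0.01
```

>>> apply_moves(moves=[[0, 0, 0, 0, 0, 0, 0.65], [0, 0, 0, 0, 0, 0, 0.65], [0, 0, 0, 0, 0, 0, 0.65], [0, 0, 0, 0, 0, -0.002, 0.65], [0, 0, 0, 0, 0, -0.01, 0.65], [0, 0, 0, 0, 0, -0.03, 0.65], [0, 0, 0, 0, 0, -0.04, 0.65], [0, 0, 0, 0, 0, -0.02, 0.65]])

```text
clock: 24.98
tcp_pos: [0.5906, 0.0089, 0.1398]
orientation: [-0.172, 3.132, 0.0]
contact_force: [1.2, -0.5, 0.4]
grip_width: 0.0706
gripper_force: 0.0
```

```bash
python3 - <<'E'
from h import *
delta(.4851,-.0042,.1356,7.2)
I={n:grab_frame(n) for n in("top","scene")}
for n in I: cv2.imwrite(f"pics/{n}13.png",I[n])
for d in silhouettes("plaque","scene")[:3]:print(round(d["p"],2),np.round(d["extent"],1),d["mask"].sum())
for w in(2,):
  for n in I:
    e,r,k=edgefit({n:I[n]},rect(-.055,.055,-.045,.045),.0725,np.array([.589,.0092+(.008 if n=="scene" else 0),.124]),w=w,skip=(lambda P:P[:,0]<-.02) if n=="top" else None);print(n,np.round(e[:2]*1000,1),round(np.degrees(e[2]),2),round(r,2),k)
E
```

```text
t 24.98 p [590.6   8.9 139.8] yaw 6.29 tilt [0.0044 0.0004] F [ 1.2 -0.5  0.4] w 70.6 gf 0.0
need [106.4  -1.4   3.7] turn z -0.91
0.93 [339.2 149.   46.9  41. ] 1212
0.84 [423.9 223.1  48.9  42.1] 1666
0.74 [181.8 165.8  54.4  44.3] 1460
top [589.1  10.5] 10.95 0.53 49
scene [587.8  13.8] 10.43 0.61 92
```

>>> apply_moves(moves=[[0, 0, -0.15, 0.015, 0, 0, 0.65], [0, 0, 0, 0.025, 0, 0, 1], [0, 0, 0, 0.025, 0, 0, 1], [0, 0, 0, 0.025, -0.001, 0, 1], [0, 0, 0, 0.015, -0.0004, 0, 1], [0, 0, 0, 0, 0, 0, 1], [0, 0, 0, 0, 0, 0, 1], [0, 0, 0, 0, 0, 0, 1]])

```text
clock: 25.8
tcp_pos: [0.4856, -0.0048, 0.1352]
orientation: [-0.199, 3.135, -0.0]
contact_force: [1.0, -0.6, 1.2]
grip_width: 0.0854
gripper_force: 0.0
```

```bash
python3 - <<'E'
from h import *
delta(.4851,-.0042,.0316,7.2)
I={n:grab_frame(n) for n in("top","scene")}
for n in I: cv2.imwrite(f"pics/{n}14.png",I[n])
for w in(3,1.5):
  for n in I:
    e,r,k=edgefit({n:I[n]},rect(-.055,.055,-.045,.045),.0725,np.array([.589,.0092+(.008 if n=="scene" else 0),.124]),w=w,skip=(lambda P:P[:,0]<-.03) if n=="top" else None);print(n,np.round(e[:2]*1000,1),round(np.degrees(e[2]),2),round(r,2),k)
E
```

```text
t 25.8 p [485.6  -4.8 135.2] yaw 7.26 tilt [0.0005 0.    ] F [ 1.  -0.6  1.2] w 85.4 gf 0.0
need [  0.5   0.7 103.6] turn z 0.06
top [582.9  14. ] 0.23 0.84 70
scene [594.9  14. ] 12.56 0.67 104
top [588.4   9.7] 7.2 0.19 57
scene [588.8  17.3] 6.02 0.35 70
```

>>> apply_moves(moves=[[0, 0, 0, 0.0005, 0.0006, 0.02, 1], [0, 0, 0, 0, 0, 0.03, 1], [0, 0, 0, 0, 0, 0.03, 1], [0, 0, 0, 0, 0, 0.0236, 1], [0, 0, 0, 0, 0, 0, 1], [0, 0, 0, 0, 0, 0, 1], [0, 0, 0, 0, 0, 0, -1], [0, 0, 0, 0, 0, 0, -1]], grip_force=25)

```text
clock: 26.57
tcp_pos: [0.4859, -0.0045, 0.0332]
orientation: [-0.198, 3.133, 0.0]
contact_force: [0.4, 0.2, 0.0]
grip_width: 0.0639
gripper_force: 0.0
```

>>> apply_moves(moves=[[0, 0, 0, 0, 0, 0, -1], [0, 0, 0, 0, 0, 0, -1], [0, 0, 0, 0, 0, 0, -1], [0, 0, 0, 0, 0, 0, -1], [0, 0, 0, 0, 0, 0, -1], [0, 0, 0, 0, 0, 0, -1], [0, 0, 0, 0, 0, 0, -1], [0, 0, 0, 0, 0, 0, -1]])

```text
clock: 27.23
tcp_pos: [0.4846, -0.0044, 0.0323]
orientation: [-0.198, 3.135, 0.001]
contact_force: [-1.1, 0.4, 7.2]
grip_width: 0.0152
gripper_force: 25.2
```

```bash
python3 - <<'E'
from h import *
delta(.4851,-.0042,.0316,7.1)
E
```

```text
t 27.23 p [484.6  -4.4  32.3] yaw 7.23 tilt [0.0007 0.0004] F [-1.1  0.4  7.2] w 15.2 gf 25.2
need [-0.5  0.2  0.7] turn z 0.13
```

>>> apply_moves(moves=[[0, 0, 0, 0, -0.0005, 0, -1], [0, 0, 0, 0, -0.001, 0, -1], [0, 0, 0, 0, -0.0015, 0, -1], [0, 0, 0, 0, -0.002, 0, -1], [0, 0, 0, 0, -0.0025, 0, -1], [0, 0, 0, 0, -0.003, 0, -1], [0, 0, 0, 0, -0.0035, 0, -1], [0, 0, 0, 0, -0.004, 0, -1]])

```text
clock: 27.9
tcp_pos: [0.4867, -0.0216, 0.0323]
orientation: [-0.199, 3.135, 0.002]
contact_force: [-2.9, 3.7, 8.0]
grip_width: 0.0151
gripper_force: 25.3
```

>>> apply_moves(moves=[[0, 0, 0, 0, -0.004, 0, -1], [0, 0, 0, 0, -0.004, 0, -1], [0, 0, 0, 0, -0.004, 0, -1], [0, 0, 0, 0, -0.004, 0, -1], [0, 0, 0, 0, -0.004, 0, -1], [0, 0, 0, 0, -0.004, 0, -1], [0, 0, 0, 0, -0.004, 0, -1], [0, 0, 0, 0, -0.004, 0, -1]])

```text
clock: 28.57
tcp_pos: [0.4905, -0.0536, 0.0323]
orientation: [0.199, -3.135, -0.002]
contact_force: [-1.9, 2.3, 8.6]
grip_width: 0.015
gripper_force: 25.3
```

>>> apply_moves(moves=[[0, 0, 0, 0, -0.004, 0, -1], [0, 0, 0, 0, -0.004, 0, -1], [0, 0, 0, 0, -0.004, 0, -1], [0, 0, 0, 0, -0.004, 0, -1], [0, 0, 0, 0, -0.0035, 0, -1], [0, 0, 0, 0, -0.003, 0, -1], [0, 0, 0, 0, -0.0025, 0, -1], [0, 0, 0, 0, -0.002, 0, -1]])

```text
clock: 29.23
tcp_pos: [0.4939, -0.0805, 0.0323]
orientation: [0.199, -3.135, -0.002]
contact_force: [-2.0, 2.2, 9.3]
grip_width: 0.0154
gripper_force: 25.4
```

```bash
python3 - <<'E'
from h import *
delta(.4851+.0124,-.0042-.0992,.0323,7.1)
E
```

```text
t 29.23 p [493.9 -80.5  32.3] yaw 7.25 tilt [-0.0002  0.001 ] F [-2.   2.2  9.3] w 15.4 gf 25.4
need [ -0.7 -23.2  -0. ] turn z 0.15
```

>>> apply_moves(moves=[[0, 0, 0, 0, -0.002, 0, -1], [0, 0, 0, 0, -0.002, 0, -1], [0, 0, 0, 0, -0.002, 0, -1], [0, 0, 0, 0, -0.002, 0, -1], [0, 0, 0, 0, -0.002, 0, -1], [0, 0, 0, 0, -0.002, 0, -1], [0, 0, 0, 0, -0.0018, 0, -1], [0, 0, 0, 0, -0.0015, 0, -1]])

```text
clock: 29.9
tcp_pos: [0.4957, -0.0957, 0.0323]
orientation: [0.198, -3.135, -0.002]
contact_force: [-3.0, 2.1, 8.0]
grip_width: 0.0156
gripper_force: 25.4
```

>>> apply_moves(moves=[[0, 0, 0, 0, -0.0012, 0, -1], [0, 0, 0, 0, -0.001, 0, -1], [0, 0, 0, 0, -0.0008, 0, -1], [0, 0, 0, 0, -0.0006, 0, -1], [0, 0, 0, 0, -0.0006, 0, -1], [0, 0, 0, 0, -0.0006, 0, -1], [0, 0, 0, 0, -0.0006, 0, -1], [0, 0, 0, 0, -0.0006, 0, -1]])

```text
clock: 30.57
tcp_pos: [0.4964, -0.1015, 0.0323]
orientation: [0.199, -3.135, -0.002]
contact_force: [-3.5, 2.0, 8.8]
grip_width: 0.0155
gripper_force: 25.4
```

```bash
python3 - <<'E'
from h import *
delta(.4851+.0124,-.0042-.0992,.0323,7.1)
E
```

```text
t 30.57 p [ 496.4 -101.5   32.3] yaw 7.25 tilt [-0.0004  0.0011] F [-3.5  2.   8.8] w 15.5 gf 25.4
need [-0.8 -2.   0. ] turn z 0.15
```

>>> apply_moves(moves=[[0, 0, 0, 0, -0.0005, 0, -1], [0, 0, 0, 0, -0.0005, 0, -1], [0, 0, 0, 0, -0.0005, 0, -1], [0, 0, 0, 0, -0.0005, 0, -1], [0, 0, 0, 0, -0.0004, 0, -1], [0, 0, 0, 0, -0.0003, 0, -1], [0, 0, 0, 0, 0, 0, -1], [0, 0, 0, 0, 0, 0, -1]])

```text
clock: 31.23
tcp_pos: [0.4967, -0.1036, 0.0323]
orientation: [0.199, -3.135, -0.003]
contact_force: [-3.2, 4.1, 10.0]
grip_width: 0.0151
gripper_force: 25.6
```

>>> apply_moves(moves=[[0, 0, 0, 0, -0.0003, 0, -1], [0, 0, 0, 0, -0.0003, 0, -1], [0, 0, 0, 0, -0.0003, 0, -1], [0, 0, 0, 0, -0.0003, 0, -1], [0, 0, 0, 0, 0, 0, -1], [0, 0, 0, 0, 0, 0, -1], [0, 0, 0, 0, 0, 0, -1], [0, 0, 0, 0, 0, 0, -1]])

```text
clock: 31.9
tcp_pos: [0.4966, -0.1036, 0.0323]
orientation: [0.201, -3.134, -0.005]
contact_force: [-3.9, 7.3, 10.9]
grip_width: 0.0154
gripper_force: 25.8
```

>>> apply_moves(moves=[[0, 0, 0, 0, 0.0005, 0, -1], [0, 0, 0, 0, 0, 0, 0.5], [0, 0, 0, 0, 0, 0, 0.5], [0, 0, 0, 0, 0, 0, 0.5], [0, 0, 0, 0, 0, 0, 0.5], [0, 0, 0, 0, 0, -0.02, 0.5], [0, 0, 0, 0, 0, -0.03, 0.5], [0, 0, 0, 0, 0, -0.03, 0.5]])

```text
clock: 32.57
tcp_pos: [0.496, -0.1058, 0.1119]
orientation: [0.197, -3.133, 0.0]
contact_force: [0.8, 0.6, 0.7]
grip_width: 0.0639
gripper_force: 0.0
```

>>> apply_moves(moves=[[0, 0, 0, 0, 0, -0.03, 0.5], [0, 0, 0, 0, 0, -0.03, 0.5], [0, 0, 0, 0.01, -0.03, -0.03, 0.5], [0, 0, 0, 0, -0.03, -0.02, 0.5], [0, 0, 0, 0, -0.03, 0, 0.5], [0, 0, 0, 0, -0.03, 0, 0.5], [0, 0, 0, 0, -0.02, 0, 0.5], [0, 0, 0, 0, 0, 0, 0.5]])

```text
clock: 33.23
tcp_pos: [0.5042, -0.2497, 0.2207]
orientation: [-0.188, 3.136, -0.005]
contact_force: [-0.3, -0.1, 0.7]
grip_width: 0.064
gripper_force: 0.0
```

```bash
python3 - <<'E'
from h import *
delta(.4967,-.1036,.0323,7.1)
I={n:grab_frame(n) for n in("top","scene")}
for n in I: cv2.imwrite(f"pics/{n}20.png",I[n])
h=np.array([.4967,-.1036])
t=h+.105*np.array([np.cos(.124),np.sin(.124)]);print("rest",t)
for w in(3,1.5):
  for n in I:
    e,r,k=edgefit({n:I[n]},rect(-.055,.055,-.045,.045),.0725,np.array([*(t+[0,.008 if n=="scene" else 0]),.124]),w=w);print(n,np.round(e[:2]*1000,1),round(np.degrees(e[2]),2),round(r,2),k)
for th in("jar","tin","plaque"):
  for n in("top","scene"):
    for d in silhouettes(th,n)[:3]:print(th,n,round(d["p"],2),np.round(d["extent"],1))
# bar ends sticking out, left and right of the plaque
E
```

```text
t 33.23 p [ 504.2 -249.7  220.7] yaw 6.86 tilt [ 0.0004 -0.0031] F [-0.3 -0.1  0.7] w 64.0 gf 0.0
need [-10.  146.6 187.9] turn z -0.24
rest [ 0.60089379 -0.09061334]
top [599.9 -92.6] 10.25 0.5 112
scene [603.2 -78.3] 5.19 0.71 108
top [600.  -93.1] 10.9 0.41 97
scene [602.2 -78.2] 4.13 0.53 101
jar top 0.72 [249.7 142.6  16.8  17.4]
jar scene 0.54 [216.4 235.4  17.1  24.2]
tin scene 0.86 [136.9 205.1  23.8  19.6]
plaque top 0.97 [251.  291.6  40.   43.2]
plaque top 0.92 [152.4 282.6  50.9  44.1]
plaque top 0.65 [360.6 167.7  37.3  41.4]
plaque scene 0.86 [423.1 222.2  46.6  44.6]
plaque scene 0.85 [338.1 151.9  44.1  43.1]
plaque scene 0.84 [152.4 147.3  56.4  43.7]
```

```bash
cat > cmp.py <<'E'
from h import *
from scipy.optimize import minimize
import sys
def box(q,dz=0):
    x,y,yaw,roll,z=q
    B=np.array([[sx*.055,sy*.045,h] for sx in(-1,1) for sy in(-1,1) for h in(0,.014)])
    return R.from_euler("zx",[yaw,roll]).apply(B)+[x,y,z]
def pm(n,q):
    m=np.zeros((384*4,512*4),np.uint8);p=((proj(n,box(q))+.5)*4).astype(np.int32)
    cv2.fillConvexPoly(m,cv2.convexHull(p),1);return cv2.resize(m.astype(np.float32),(512,384),interpolation=cv2.INTER_AREA)
def run(k,t,tl=("top","scene")):
    for n in tl:
        im=cv2.imread(f"pics/{n}{k}.png");hsv=cv2.cvtColor(im,cv2.COLOR_BGR2HSV)
        off=[0,.008] if n=="scene" else [0,0]
        p0=pm(n,[*(np.array(t)+off),.124,0,.0585])
        roi=cv2.dilate((p0>0).astype(np.uint8),np.ones((9,9)))
        seg=((hsv[...,1]>95)&(hsv[...,2]>60)&(roi>0)).astype(np.float32)
        print(k,n,"level IoU at expected",round(np.minimum(seg,p0).sum()/np.maximum(seg,p0).sum(),3),"seg area",seg.sum(),"pred",p0.sum())
        best=[]
        for roll in np.radians([-20,-15,-10,-5,-2,0,2,5,10,15,20]):
            f=lambda v:1-(lambda p:np.minimum(seg,p).sum()/np.maximum(seg,p).sum())(pm(n,[t[0]+off[0]+v[0]/1e3,t[1]+off[1]+v[1]/1e3,.124+v[2]/50,roll,.0585]))
            s=minimize(f,[0,0,0],method="Nelder-Mead",options=dict(initial_simplex=[[0,0,0],[4,0,0],[0,4,0],[0,0,3]],maxiter=60))
            best.append((round(1-s.fun,3),round(np.degrees(roll)),s.x[:2].round(1).tolist(),round(np.degrees(s.x[2]/50),1)))
        for b in best: print("  ",b)
if __name__=="__main__":
    run(0,[.5744,.1455]) if 0 else None
    run(14,[.5888,.0095]); run(20,[.6009,-.0906])
E
python3 cmp.py
```

```text
14 top level IoU at expected 0.866 seg area 1169.0 pred 1221.8125
   (np.float64(0.878), -20, [3.3, -2.7], np.float64(-0.6))
   (np.float64(0.88), -15, [2.7, -2.5], np.float64(0.1))
   (np.float64(0.881), -10, [2.7, -1.2], np.float64(0.0))
   (np.float64(0.879), -5, [2.1, -1.0], np.float64(0.0))
   (np.float64(0.88), -2, [2.2, -0.9], np.float64(-0.1))
   (np.float64(0.88), 0, [2.2, -0.4], np.float64(0.3))
   (np.float64(0.88), 2, [2.4, -0.6], np.float64(-0.0))
   (np.float64(0.882), 5, [2.1, 0.1], np.float64(0.8))
   (np.float64(0.883), 10, [2.4, 0.6], np.float64(0.3))
   (np.float64(0.879), 15, [2.2, 1.5], np.float64(0.0))
   (np.float64(0.861), 20, [1.7, 2.8], np.float64(0.1))
14 scene level IoU at expected 0.692 seg area 1734.0 pred 1558.625
   (np.float64(0.717), -20, [-0.7, 8.3], np.float64(-0.9))
   (np.float64(0.715), -15, [0.1, 9.6], np.float64(-0.1))
   (np.float64(0.712), -10, [1.6, -6.4], np.float64(7.6))
   (np.float64(0.723), -5, [1.5, -6.0], np.float64(5.6))
   (np.float64(0.733), -2, [1.1, -8.5], np.float64(3.0))
   (np.float64(0.741), 0, [-0.0, -9.0], np.float64(0.6))
[... 975 characters left out ...]
.2))
20 scene level IoU at expected 0.808 seg area 1382.0 pred 1458.5
   (np.float64(0.768), -20, [-0.7, -6.9], np.float64(6.4))
   (np.float64(0.78), -15, [1.6, -6.5], np.float64(8.1))
   (np.float64(0.798), -10, [1.0, -6.4], np.float64(5.7))
   (np.float64(0.821), -5, [1.1, -5.7], np.float64(4.5))
   (np.float64(0.836), -2, [0.7, -5.0], np.float64(1.7))
   (np.float64(0.846), 0, [2.0, -6.5], np.float64(-1.4))
   (np.float64(0.863), 2, [1.4, -5.7], np.float64(1.2))
   (np.float64(0.885), 5, [1.0, -5.7], np.float64(-0.5))
   (np.float64(0.884), 10, [-0.7, -5.3], np.float64(1.4))
   (np.float64(0.83), 15, [-1.0, -5.1], np.float64(-2.7))
   (np.float64(0.755), 20, [0.7, -0.2], np.float64(1.8))
```

```bash
cat > cmp2.py <<'E'
from cmp import *
def hull(n,P,m):
    cv2.fillConvexPoly(m,cv2.convexHull(((proj(n,P)+.5)*4).astype(np.int32)),1)
def pm2(n,q,t,th):
    m=np.zeros((384*4,512*4),np.uint8);hull(n,box(q),m)
    B=np.array([[sx*.07,sy*.015,h] for sx in(-1,1) for sy in(-1,1) for h in(-th,0)])
    hull(n,R.from_euler("z",.124).apply(B)+[t[0],t[1],.0585],m)
    return cv2.resize(m.astype(np.float32),(512,384),interpolation=cv2.INTER_AREA)
k,t=20,np.array([.6005,-.0906])
for n in("scene","top"):
    im=cv2.imread(f"pics/{n}{k}.png").astype(float)
    b,g,r=[cv2.GaussianBlur(im,(0,0),.5)[...,i] for i in range(3)]
    p0=pm2(n,[*t,.124,0,.0585],t,.012);roi=cv2.dilate((p0>0).astype(np.uint8),np.ones((11,11)))
    yel=np.where(roi>0,r-b,0);seg=np.clip((yel-12)/25,0,1)
    print(n,"r-b inside",np.percentile(yel[p0>.99],[5,50]).round(),"in rim",np.percentile(yel[(roi>0)&(p0==0)],[50,90]).round())
    for th in(.008,.014,.02):
      o=[]
      for roll in np.radians([-8,-4,0,4,8]):
        f=lambda v:np.abs(seg-pm2(n,[t[0]+(v[0]+v[3])/1e3,t[1]+(v[1]+v[4])/1e3,.124+v[2]/50,roll,.0585],t+np.array([v[3],v[4]])/1e3,th)).sum()
        s=minimize(f,np.zeros(5),method="Nelder-Mead",options=dict(initial_simplex=np.vstack([np.zeros(5),np.diag([3,3,2,4,4])]),maxiter=160))
        o.append((round(np.degrees(roll)),round(s.fun,1),s.x.round(1).tolist()))
      print(th,*o,sep="\n  ")
E
python3 cmp2.py
```

```text
scene r-b inside [46. 69.] in rim [4. 8.]
0.008
  (-8, np.float64(120.2), [-0.4, -0.8, 1.2, 0.5, 2.7])
  (-4, np.float64(79.8), [0.7, -0.0, 0.3, -0.8, 1.9])
  (0, np.float64(44.3), [-0.6, 0.4, -0.0, 0.3, 2.2])
  (4, np.float64(90.0), [-0.8, 1.3, 0.6, -0.6, 1.8])
  (8, np.float64(143.9), [-0.5, 0.7, -2.2, -0.1, 3.6])
0.014
  (-8, np.float64(98.6), [0.5, 0.3, 1.4, -0.3, 2.2])
  (-4, np.float64(57.7), [0.0, 1.7, 0.4, -0.4, 0.8])
  (0, np.float64(29.1), [0.1, 0.6, 0.4, -0.5, 1.7])
  (4, np.float64(73.6), [-0.5, 1.1, 0.6, -0.4, 2.7])
  (8, np.float64(134.9), [-0.5, 1.8, -0.8, -0.9, 2.3])
0.02
  (-8, np.float64(103.4), [0.2, 1.9, 1.5, -1.0, 0.4])
  (-4, np.float64(63.0), [0.6, 2.6, -0.4, -0.8, -0.2])
  (0, np.float64(30.3), [0.5, 2.1, -0.2, -0.9, 0.1])
  (4, np.float64(73.7), [-0.2, 1.7, 0.6, -1.0, 0.0])
  (8, np.float64(132.1), [1.8, 3.4, -1.7, -2.0, 0.3])
top r-b inside [55. 72.] in rim [1. 3.]
0.008
  (-8, np.float64(34.5), [1.3, -0.1, 0.1, 1.5, -0.6])
  (-4, np.float64(23.9), [0.4, 0.1, -0.2, 1.3, -0.5])
  (0, np.float64(21.9), [0.4, 0.6, 0.4, 1.4, -0.9])
  (4, np.float64(27.1), [0.8, 0.2, 0.7, 1.0, -0.3])
  (8, np.float64(47.1), [0.5, 0.6, 1.1, 1.4, -0.6])
0.014
  (-8, np.float64(24.2), [0.1, 0.0, -0.1, 1.5, -0.7])
  (-4, np.float64(19.3), [-0.1, 0.2, 0.2, 1.8, -0.9])
  (0, np.float64(17.5), [0.3, 0.8, 0.1, 1.6, -0.8])
  (4, np.float64(21.6), [0.1, 1.0, 0.4, 1.8, -0.8])
  (8, np.float64(42.9), [-0.2, 0.8, 1.2, 2.0, -0.8])
0.02
  (-8, np.float64(31.6), [-0.2, 0.2, 0.1, 2.1, -0.6])
  (-4, np.float64(22.2), [-0.2, -0.0, 0.3, 1.8, -0.8])
  (0, np.float64(17.2), [-0.3, 0.9, 0.4, 2.1, -1.4])
  (4, np.float64(23.9), [-0.3, 1.1, 0.4, 2.2, -0.9])
  (8, np.float64(46.0), [-0.4, 1.5, 0.5, 1.9, -1.7])
```

Joint fits in both cameras show the plaque level, within about 1 mm of the bar's centre and within about 0.5° of square. The jar and tin are unmoved, and the arm is clear of everything.

```bash
python3 -c "
from bench import order
print(order.hand_in())"
```

```text
the job is handed in; nothing more can be done
None
```

The job is handed in at about 33 s on the clock: I pushed the sled home, slid the plaque onto the bar, drew the sled out to its end stop and let go; camera fits show the plaque level, within about 1 mm of centre and 0.5° of square, with the jar and tin unmoved.

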